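Change the nest plate on a headband riveting fixture

TASK

Change over the riveting fixture: lift the square-ended nest plate off the fixture's shaft and pin and lay it flat in the shallow cardboard tray. Then seat the round-ended nest plate from the bench on the fixture, over the shaft and the anti-rotation pin at once, fully home against the deck, and let go of it. Set both plates down rather than drop them, and leave the other things on the bench where they are.

Things in the scene. Friction and masses are not known exactly. Their poses are not given: they have to be found in the camera images.
- fixture_seat (a point): The fixture, fixed: aluminium block, deck 30 mm above the bench, reaching 80 mm behind to 125 mm ahead of the shaft (x) and 55 mm to each side (y). This point: on the deck, on the axis of the central steel shaft; z up, +x towards pin and column. The shaft is 16 mm thick and stands 50 mm above the deck, its top 5 mm tapered.
- pin_top (a point): Top of the fixture's steel anti-rotation pin: 8 mm thick, 22 mm above the deck, top 3 mm tapered, 34 mm from the shaft axis along the fixture's +x.
- column_foot (a point): Foot, on the deck, of the fixture's upright clamp column, 105 mm from the shaft along the fixture's +x: 22 mm thick (collar 34 mm in its lowest 14 mm), top 210 mm above the bench. At 173 to 203 mm above the bench it carries a grey head 26 mm wide, from 13 mm nearer the shaft to 73 mm farther away. No room to spread a gripper between shaft and column.
- old_plate_center (a point): Square-ended aluminium nest plate, at the start seated on the fixture: 10 mm thick, 68 mm wide (y), x from -50 to +47 mm of the bore, with a steel hub 30 x 30 mm (sides along x, y; top 44 mm above the underside) to grip. This point: on the bore axis, 22 mm above the underside; z up, +x to the pin hole. Bore 18 mm, through plate and hub. Low studs (4 mm) at x -43 mm. About 0.3 kg.
- new_plate_center (a point): Round-ended aluminium nest plate, flat on the bench at the start: 10 mm thick, 68 mm wide (y), x from -77 mm (half-round end) to +47 mm; same steel hub to grip, 30 x 30 mm, top 44 mm above the underside. This point: on the bore axis, 22 mm above the underside; z up, +x to the pin hole. Bore 18 mm, right through; pin hole 10 mm at x +34 mm. Low studs (4 mm) at x -58 to -70 mm. About 0.32 kg.
- tray_in (a point): The shallow open cardboard tray, fixed on the bench: outside 170 mm (x) by 150 mm (y), 22 mm high, walls 4 mm. This point is the centre of its inner floor, about 4 mm above the bench; z is up.
- bottle_center (a point): Bystander: clear water bottle, 64 mm in diameter, 190 mm high, standing; this point is half-way up.
- tin_center (a point): Bystander: white tin, 76 mm in diameter, 110 mm high, standing; this point is half-way up.
- tape_roll_center (a point): Bystander: empty brown tape core, a ring 92 mm in outer diameter, 24 mm high, lying flat; this point is its centre.
- slats_center (a point): Bystander: two wooden slats stacked, about 118 by 38 mm, 16 mm high; this point is the centre, x along the slats.
- rivet_jar_center (a point): Bystander: small clear jar with a black lid, 42 mm in diameter, 65 mm high; this point is half-way up.
- drill_block_center (a point): Bystander: dark steel drill block 42 by 34 mm, 40 mm high; this point is half-way up.
- screwdriver_grip (a point): Bystander: short screwdriver with a black handle, 130 mm long, lying on the bench; this point is in the middle of its handle.

How it is judged:
By the outcome, as a careful person would: the job done as asked, in the order asked, and still so for the second after the job is handed in, with the robot touching nothing.
It also fails if it takes over 72 s, if anything falls off the work surface, if the arm or the gripper's body presses on something with over 40 N, if the wrist force passes 120 N, or if a joint passes its speed limit or range.

ROBOT

A 6-joint arm with a two-finger parallel gripper is mounted at the origin on the work surface. World frame = base frame: x ahead of the robot, y to its left, z up, the work surface at z = 0. Lengths are in mm, angles in rad, forces in N, time in s.
With the tool pointing down it reaches from about 300 to 775 mm from the base axis. Payload 14.6 kg.
Tool frame: the origin (TCP) lies midway between the tips of the shut fingers; the grasp point (between the pads) lies 19 mm behind it; z points along the fingers, y is the direction in which the jaws open and shut (so a half turn about z gives the same grasp; the last joint's range is limited). The gripper opens to 94 mm and grips with 3 to 60 N. Pads are 16 mm wide; open, the fingers measure 119 mm over their backs; the gripper's body (75 mm by 177 mm) begins 78 mm behind the grasp point.
Start: joints at [1.277, 0.3, 1.521, -0, 1.321, -0.067], TCP at [123.671, 535.905, 205.446] pointing down, gripper open.
Joint ranges: [-3.03, 3.03], [-0.79, 2.21], [0.23, 2.52], [-1.04, 4.18], [0, 3.07], [-2.55, 2.55]. Speed limits (rad/s): [2.22, 2.22, 2.57, 3.14, 3.14, 3.14].

INTERFACE

Orientations are given as [roll, pitch, yaw] about the fixed x, y, z axes, in that order (R = Rz(yaw) Ry(pitch) Rx(roll)).
In Python, from cell import manip gives the robot as it stands.
- The arm moves only by the tool play_rows, never from a script. Its argument "commands" is a list of rows, each an object of numbers: "x", "y", "z": the shift along the tool's x, y, z in m; "wx", "wy", "wz": the turn, a rotation vector about the tool's x, y, z in degrees; "grip": the opening, from 0 (shut) to 1 (fully open). In form: [{"x": .., "y": .., "z": .., "wx": .., "wy": .., "wz": .., "grip": ..}, ...]. A call has 1 to 20 rows; each row shifts and turns the commanded pose from where the row before left it, along the tool's axes as they then stand; what a row does not reach is not made up. A row lasts 1/8 s, in which the tool goes at most 62.5 mm and 10.7 degrees, less where a joint would pass 70% of its speed; a pose out of reach is approached as far as the arm can. A call is refused whole if a number of a shift passes 0.0625 or a number of a turn 10.7, either way. A call with a gripper value outside its range is refused whole. The fingers move at their own pace and stop on an object; "squeeze" is the grip in N (left out, the last holds). Time passes only in rows, so rows that do not move let the fingers close. It gives the time, the measured TCP pose, the force and the opening at its end, in the units of the state.
- manip.read_state(): the state, without advancing time (a new reading comes with each control period).
- manip.camera(name): name is "scene" or "top" or "wrist"; returns (picture, depth): 480x640x3 uint8, red, green, blue; 480x640 float32, mm along the optical axis (not along the pixel's ray), 0 where there is no reading.
- manip.camera_info(name): a dict with "intrinsics" (3x3 intrinsics, pixels), "camera_from_world" (4x4, takes a point from world to camera coordinates); the wrist camera has in their place "tool_from_camera" (4x4, takes a point from camera to tool coordinates, whose origin is the TCP and whose axes are the flange's). Camera axes: x right, y up, looking along -z (the intrinsics and any distortion apply to the point x, -y, -z); pixel columns grow to the right and rows downward; lengths in mm; the calibration is good to about 2 mm. The wrist camera is an equidistant fisheye: a pixel r from the principal point sees the ray r / f radians off the axis. A picture is of the moment at which its call begins: read the wrist's pose just before it. camera_info takes no time and is no camera call.
- manip.sign_off(): hands the job in, once; it reports no verdict.
The state is a dict: "clock": time; "joints": joint angles; "qd": joint speeds; "effort": joint torques, N m; "eef_pos": TCP position; "eef_rot": TCP orientation; "wrist_force": force on the tool from outside, world axes, zero at the start; "moment": the same for the moment, N m; "finger_gap": finger opening in mm.
Only numpy, scipy, OpenCV 4.12 (cv2) and the standard library are available. Lean on these libraries where they do the work, as an engineer would, in place of code of your own. Each camera call takes 0.05 s, during which the arm holds its last target.

## Working session

There is one attempt and no reset: what is moved stays moved. The work goes in short steps, Python scripts to look and compute and a tool call to move; the robot and the scene stay as the last step left them, time stands still between calls to the robot, and variables do not carry over. Pictures are saved under pics/ and viewed, and the job is handed in when it is done.

Besides the shell and the picture viewer there is one more tool, called after "Call:" in YAML: its name, and indented under it one key for each argument. play_rows: Moves the arm, as the interface text tells. Its arguments: {"type":"object","properties":{"commands":{"type":"array"},"squeeze":{"type":"number"}},"required":["commands"]}

```bash
mkdir -p pics; ls; cat > h.py <<'E'
import numpy as np, cv2
from cell import manip
def snap(n,tag):
    p,d=manip.camera(n); cv2.imwrite(f'pics/{tag}.png',p[:,:,::-1]); np.savez(f'pics/{tag}.npz',p=p,d=d); return p,d
def world(n,u,v,d):
    i=manip.camera_info(n);K=np.array(i['intrinsics']);T=np.linalg.inv(np.array(i['camera_from_world']))
    u=np.asarray(u,float);v=np.asarray(v,float)
    x=(u-K[0,2])/K[0,0]*d;y=(v-K[1,2])/K[1,1]*d
    return np.stack([x,-y,-d*np.ones_like(x),np.ones_like(x)],-1)@T.T[:,:3]
def onplane(n,u,v,z):
    a=world(n,u,v,1.0*np.ones_like(np.asarray(u,float)));b=world(n,u,v,1000.0*np.ones_like(np.asarray(u,float)))
    t=(z-a[...,2])/(b[...,2]-a[...,2]);return a+t[...,None]*(b-a)
def proj(n,P):
    i=manip.camera_info(n);K=np.array(i['intrinsics']);T=np.array(i['camera_from_world'])
    P=np.atleast_2d(P);c=np.c_[P,np.ones(len(P))]@T.T
    return np.c_[K[0,0]*c[:,0]/-c[:,2]+K[0,2],K[1,1]*-c[:,1]/-c[:,2]+K[1,2]]
E
python3 - <<'E'
from h import *
print(manip.read_state())
for n in('scene','top'):
    snap(n,n+'0'); print(manip.camera_info(n))
snap('wrist','wrist0');print(manip.camera_info('wrist'))
E
```

```text
pics
{'clock': 0.0, 'joints': array([ 1.27739001e+00,  3.00459351e-01,  1.52159398e+00,  7.04746886e-06,
        1.32066202e+00, -6.66015229e-02]), 'qd': array([-0.00021832, -0.00098131, -0.00077759,  0.00015853, -0.00115346,
        0.0004756 ]), 'effort': array([-1.95786786e-03, -5.31796038e+01, -3.52743423e+01,  7.07262894e-02,
        2.41380930e-02, -2.01233240e-05]), 'eef_pos': array([123.60299692, 535.66644235, 204.88730968]), 'eef_rot': array([-3.14047290e+00, -8.15288515e-05,  2.91478606e+00]), 'wrist_force': array([ 0.63690543, -0.46333693,  1.16126462]), 'moment': array([ 0.04563741, -0.02050858,  0.01521606]), 'finger_gap': 94.08895414539059}
{'intrinsics': array([[574.77117345,   0.        , 323.86715075],
       [  0.        , 574.77117345, 253.60755254],
       [  0.        ,   0.        ,   1.        ]]), 'camera_from_world': array([[ 1.12931192e-01,  9.93578382e-01, -6.96742167e-03,
        -6.77937048e+01],
       [-7.35399729e-01,  8.82976878e-02,  6.71856203e-01,
         3.48242641e+02],
       [ 6.68157006e-01, -7.07496822e-02,  7.40648836e-01,
        -1.574910
[... 460 characters left out ...]
    [-1.59978534e-01,  6.62754319e-03,  9.87098245e-01,
        -1.22352920e+03],
       [ 0.00000000e+00,  0.00000000e+00,  0.00000000e+00,
         1.00000000e+00]])}
{'intrinsics': array([[371.64829954,   0.        , 318.37252449],
       [  0.        , 371.64829954, 240.97380256],
       [  0.        ,   0.        ,   1.        ]]), 'tool_from_camera': array([[ 1.31473727e-03,  9.63083591e-01,  2.69199310e-01,
         7.71109352e+01],
       [ 9.99998699e-01, -1.51773817e-03,  5.45964126e-04,
        -1.03643260e-01],
       [ 9.34383160e-04,  2.69198242e-01, -9.63084334e-01,
        -1.80542575e+02],
       [ 0.00000000e+00,  0.00000000e+00,  0.00000000e+00,
         1.00000000e+00]])}
```

View pics/scene0.png

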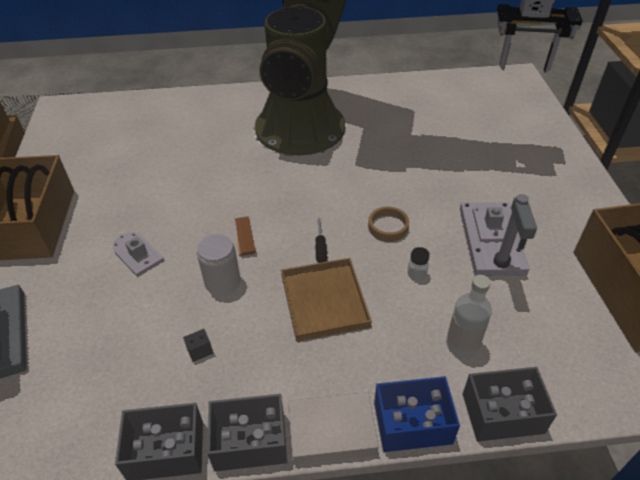

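View pics/top0.png

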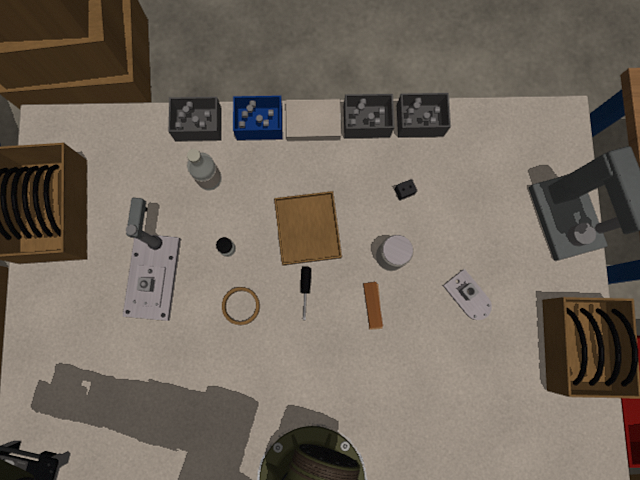

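View pics/wrist0.png

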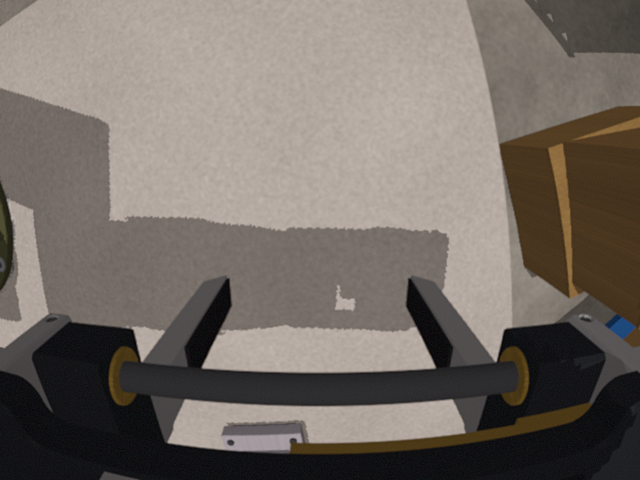

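The scene and top views show the fixture with the old plate (top view: hub ≈(147,283), column at the upper end ≈(150,240)), the tray (308,228) and the new plate (467,292). The wrist camera doesn't yet see much of use. Next I'll zoom in and measure.

```bash
python3 - <<'E'
from h import *
p=cv2.imread('pics/top0.png');s=cv2.imread('pics/scene0.png')
a=cv2.resize(p[190:330,100:200],None,fx=4,fy=4,interpolation=2);b=cv2.resize(p[255:335,430:510],None,fx=5,fy=5,interpolation=2)
c=np.zeros((560,800,3),np.uint8);c[:560,:400]=a;c[:400,400:]=b;cv2.imwrite('pics/c1.png',c)
a=cv2.resize(s[190:290,450:540],None,fx=4,fy=4,interpolation=2);b=cv2.resize(s[220:290,100:180],None,fx=5,fy=5,interpolation=2)
c=np.zeros((400,800,3),np.uint8);c[:,:360]=a;c[:350,400:]=b;cv2.imwrite('pics/c2.png',c)
d=np.load('pics/top0.npz')['d']
for n,u,v in[('hub',147,283),('deck',130,300),('bench',220,350),('tray',308,230),('newplate',480,302),('newhub',467,291)]:
    print(n,world('top',u,v,d[v,u]))
for z,t in((22,[(274,197),(333,191),(341,260),(284,266)]),):
    q=onplane('top',*np.array(t,float).T,z);print(q.round(1),q.mean(0))
E
```

```text
hub [465.73311234 377.78500086  71.42281935]
deck [429.02080308 430.22280981  30.37812185]
bench [304.87221545 217.16969619  -1.65292641]
tray [597.28919652  -3.4578748    6.90349428]
newplate [ 408.45111198 -423.08762954   10.53002427]
newhub [ 437.02308544 -397.75292998   -5.30348677]
[[680.5  80.5  22. ]
 [693.3 -68.3  22. ]
 [517.7 -83.4  22. ]
 [505.5  57.4  22. ]] [599.22683319  -3.4640736   22.        ]
```

View pics/c1.png

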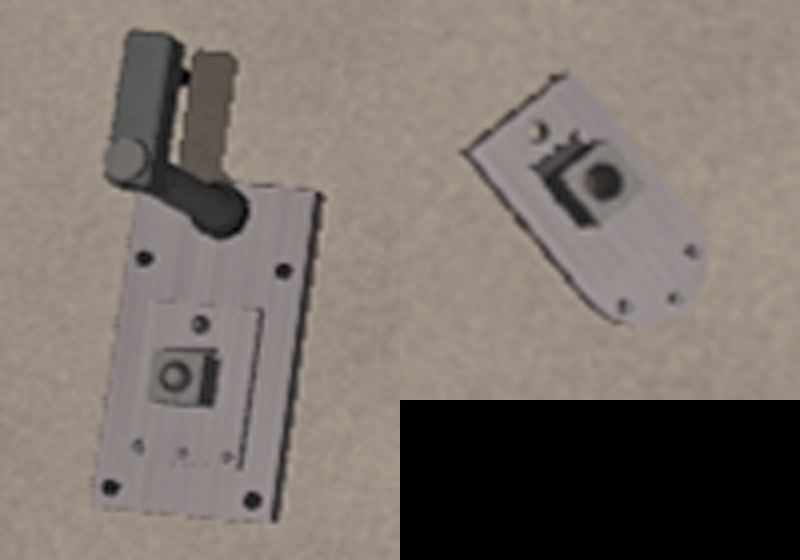

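View pics/c2.png

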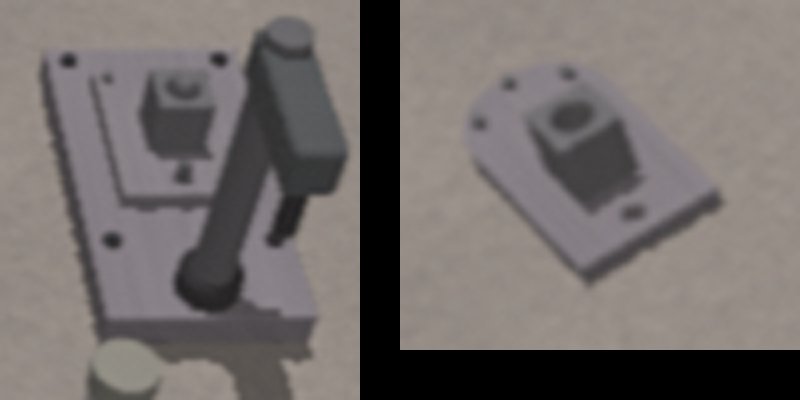

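Zoomed in, I can see the shaft top at ≈(143.5,284), the pin at (150,271), the new bore at (470.8,291.2) and the new pin hole at (458,281.2). Next I'll cast these onto their heights.

```bash
python3 - <<'E'
from h import *
def q(n,u,v,z): return onplane(n,float(u),float(v),z)
sh=q('top',143.5,284,80);pin=q('top',150,271.2,52);d=pin-sh;print('shaft',sh,'pin',pin,np.hypot(*d[:2]),np.degrees(np.arctan2(d[1],d[0])))
c=[q('top',180.5,238,30),q('top',168.8,320.2,30),q('top',123,316.8,30)]
print('corners',np.round(c,1)); e=c[0]-c[1];f=c[2]-c[1];print(np.hypot(*e[:2]),np.degrees(np.arctan2(e[1],e[0])),np.hypot(*f[:2]),np.degrees(np.arctan2(f[1],f[0])))
# scene: shaft top, new bore
print('scene shaft',q('scene',450+181/4,190+83/4,80),'newbore',q('scene',100+171/5,220+116/5,44),'newpinhole',q('scene',100+232/5,220+213/5,10))
nb=q('top',470.8,291.2,44);nh=q('top',458,281.2,10);d=nh-nb;print('new',nb,nh,np.hypot(*d[:2]),np.degrees(np.arctan2(d[1],d[0])))
E
```

```text
shaft [462.79261314 383.23609375  80.        ] pin [495.64854757 377.43712405  52.        ] 33.36375993445651 -10.009440335327655
corners [[578.9 311.4  30. ]
 [378.8 335.5  30. ]
 [389.1 445.7  30. ]]
201.5178903326268 -6.861480106857967 110.7518641204088 84.68322441663803
scene shaft [468.10003778 384.74920002  80.        ] newbore [ 437.13114844 -387.27721554   44.        ] newpinhole [ 464.79408776 -367.06223845   10.        ]
new [ 433.33342711 -391.79150266   44.        ] [ 460.70869747 -372.41190829   10.        ] 33.54063364239066 35.29557007861738
```

```bash
cat >> h.py <<'E'
from scipy.spatial.transform import Rotation as R
def st():
    s=manip.read_state();r=R.from_euler('xyz',s['eef_rot'])
    print('t',round(s['clock'],2),'pos',s['eef_pos'].round(1),'rpy',np.degrees(s['eef_rot']).round(2),'F',s['wrist_force'].round(1),'gap',round(s['finger_gap'],1),'q',np.degrees(s['joints']).round(0))
    return s,r
def go(x,y,z,yaw):
    """yaw first (wz), then shift in tool axes"""
    s,r=st();c=s['eef_rot'][2];dw=(np.degrees(c)-yaw+180)%360-180
    t=R.from_euler('xyz',[np.pi,0,np.radians(yaw)])
    print('wz',round(dw,2),'shift mm',(t.inv().apply(np.array([x,y,z])-s['eef_pos'])).round(1),'tilt fix tool',np.degrees((R.from_euler('xyz',s['eef_rot']).inv()*R.from_euler('xyz',[np.pi,0,c])).as_rotvec()).round(2))
def wray(u,v,s):
    i=manip.camera_info('wrist');K=np.array(i['intrinsics']);T=np.array(i['tool_from_camera'])
    dx,dy=u-K[0,2],v-K[1,2];rr=np.hypot(dx,dy);th=rr/K[0,0];k=np.sin(th)/max(rr,1e-9)
    d=np.array([dx*k,-dy*k,-np.cos(th)]);r=R.from_euler('xyz',s['eef_rot'])
    return r.apply(T[:3,3])+s['eef_pos'],r.apply(T[:3,:3]@d)
def won(u,v,z,s):
    o,d=wray(u,v,s);return o+d*(z-o[2])/d[2]
def wproj(P,s):
    i=manip.camera_info('wrist');K=np.array(i['intrinsics']);T=np.array(i['tool_from_camera'])
    r=R.from_euler('xyz',s['eef_rot']);p=r.inv().apply(np.array(P,float)-s['eef_pos']);c=T[:3,:3].T@(p-T[:3,3])
    th=np.arctan2(np.hypot(c[0],c[1]),-c[2]);rr=th*K[0,0];a=np.array([c[0],-c[1]])/np.hypot(c[0],c[1])
    return a*rr+K[:2,2]
E
python3 -c "
from h import *
go(450,384,205,173.5)"
```

```text
t 0.15 pos [123.6 535.7 205. ] rpy [-179.95   -0.    167.01] F [ 0.9 -0.4  0.9] gap 94.0 q [73. 17. 87. -0. 76. -4.]
wz -6.49 shift mm [-341.5 -113.8    0. ] tilt fix tool [-0.05 -0.    0.  ]
```

Call:
play_rows:
  commands:
    - {"wz": -6.5, "x": -0.02, "y": -0.007}
    - {"x": -0.04, "y": -0.0135}
    - {"x": -0.045, "y": -0.015}
    - {"x": -0.045, "y": -0.015}
    - {"x": -0.045, "y": -0.015}
    - {"x": -0.045, "y": -0.015}
    - {"x": -0.045, "y": -0.015}
    - {"x": -0.03, "y": -0.01}
    - {"x": -0.02, "y": -0.0067}
    - {"x": -0.006, "y": -0.002}
    - {}
    - {}

```text
$.commands[0]: bad value
```

```bash
python3 -c "
from h import *
import pickle
s,_=st();pickle.dump(s,open('pics/w1.pkl','wb'));snap('wrist','w1')"
```

```text
t 0.15 pos [123.6 535.7 205. ] rpy [-179.95   -0.    167.01] F [ 0.9 -0.4  0.9] gap 94.0 q [73. 17. 87. -0. 76. -4.]
```

View pics/w1.png

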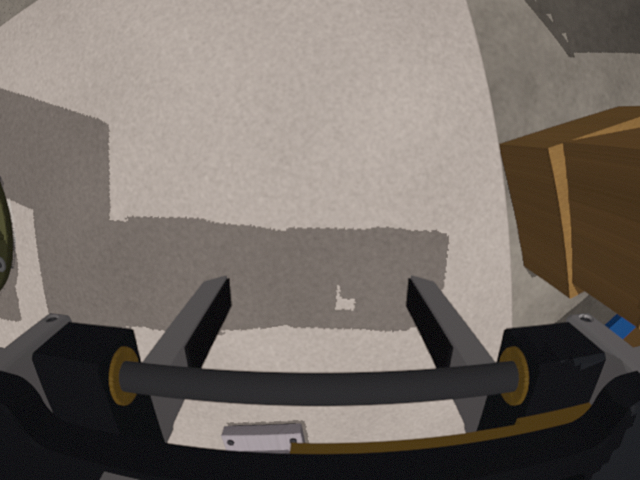

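The move was refused because each row needs all seven keys, so the view hasn't changed. I'll resend it with full rows.

Call:
play_rows:
  commands:
    - {"x": -0.02, "y": -0.007, "z": 0, "wx": 0, "wy": 0, "wz": -6.5, "grip": 1}
    - {"x": -0.04, "y": -0.0135, "z": 0, "wx": 0, "wy": 0, "wz": 0, "grip": 1}
    - {"x": -0.045, "y": -0.015, "z": 0, "wx": 0, "wy": 0, "wz": 0, "grip": 1}
    - {"x": -0.045, "y": -0.015, "z": 0, "wx": 0, "wy": 0, "wz": 0, "grip": 1}
    - {"x": -0.045, "y": -0.015, "z": 0, "wx": 0, "wy": 0, "wz": 0, "grip": 1}
    - {"x": -0.045, "y": -0.015, "z": 0, "wx": 0, "wy": 0, "wz": 0, "grip": 1}
    - {"x": -0.045, "y": -0.015, "z": 0, "wx": 0, "wy": 0, "wz": 0, "grip": 1}
    - {"x": -0.03, "y": -0.01, "z": 0, "wx": 0, "wy": 0, "wz": 0, "grip": 1}
    - {"x": -0.02, "y": -0.007, "z": 0, "wx": 0, "wy": 0, "wz": 0, "grip": 1}
    - {"x": -0.006, "y": -0.002, "z": 0, "wx": 0, "wy": 0, "wz": 0, "grip": 1}
    - {"x": 0, "y": 0, "z": 0, "wx": 0, "wy": 0, "wz": 0, "grip": 1}
    - {"x": 0, "y": 0, "z": 0, "wx": 0, "wy": 0, "wz": 0, "grip": 1}

```text
clock: 1.7
eef_pos: [447.6, 382.0, 205.5]
eef_rot: [3.141, -0.0, 3.029]
wrist_force: [-0.3, -0.2, 1.1]
finger_gap: 93.9
```

```bash
cat >> h.py <<'E'
import pickle
def wsnap(tag):
    s,_=st();pickle.dump(s,open(f'pics/{tag}.pkl','wb'));snap('wrist',tag);return s
def wl(tag): return pickle.load(open(f'pics/{tag}.pkl','rb'))
E
python3 -c "
from h import *
wsnap('w2')"
```

```text
t 1.7 pos [447.6 382.  205.5] rpy [179.99  -0.   173.56] F [-0.3 -0.2  1.1] gap 93.9 q [ 37.  22.  81.   0.  77. -47.]
```

View pics/w2.png

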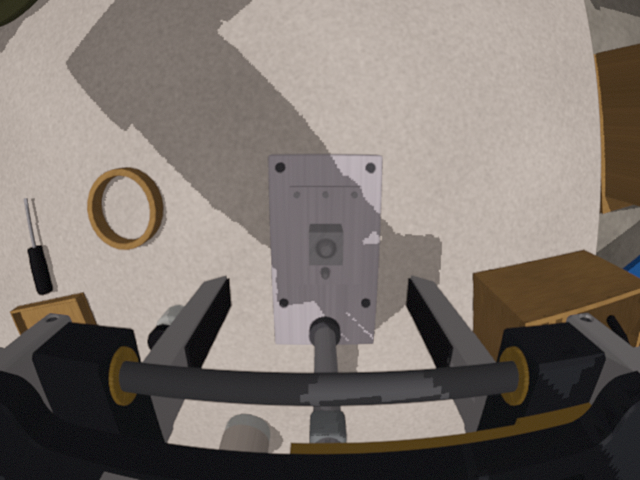

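Wrist view: the whole fixture is visible, with the shaft ≈(326,247), the pin ≈(325,272) and the deck corners ≈(269,155) and (382,155). I'll zoom in for an accurate reading.

```bash
python3 -c "
from h import *
p=cv2.imread('pics/w2.png')[145:355,260:390];p=cv2.convertScaleAbs(p,alpha=1.6)
a=cv2.resize(p[65:145,30:105],None,fx=7,fy=7,interpolation=2);b=cv2.resize(p,None,fx=2,fy=2,interpolation=2)
c=np.zeros((560,800,3),np.uint8);c[:560,:525]=a;c[:420,530:790]=b;cv2.imwrite('pics/c3.png',c)"
```

```text
(no output)
```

View pics/c3.png

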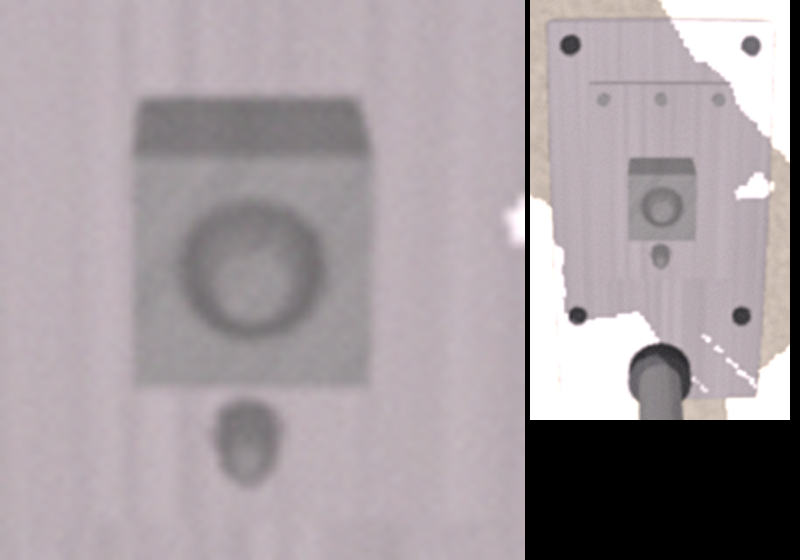

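```bash
python3 -c "
from h import *
s=wl('w2')
P=lambda n,u,v,z:(print(n,won(u,v,z,s).round(1)),won(u,v,z,s))[1]
P('hub',325.9,248.5,74);P('shaft',325.9,249.2,80);P('pin',325.2,274,52)
a=P('h1',280,167,30);b=P('h2',370.5,167.5,30);c=P('h3',283.5,303,30);d=P('h4',365.5,303,30)
for x,y in((c,a),(d,b)):
  e=x-y;print(np.hypot(*e[:2]),np.degrees(np.arctan2(e[1],e[0])))
for x,y in((a,b),(c,d)):
  e=x-y;print(np.hypot(*e[:2]),np.degrees(np.arctan2(e[1],e[0])))
P('c1',269,155,30);P('c2',382,155,30)
print((P('hl',290+134/7,210+271/7,74)-P('hr',290+370/7,210+271/7,74)))
"
```

```text
hub [465.1 386.3  74. ]
shaft [463.9 386.3  80. ]
pin [497.1 382.7  52. ]
h1 [392.6 350.7  30. ]
h2 [402.5 437.   30. ]
h3 [533.3 334.9  30. ]
h4 [543.1 421.2  30. ]
141.6456423101485 -6.407629799564283
141.5201471376958 -6.4146674649577395
86.82324436079604 -96.53574940986859
86.80567145962809 -96.4529418904448
c1 [379.7 341.7  30. ]
c2 [391.4 449.3  30. ]
hl [463.7 371.7  74. ]
hr [466.9 401.1  74. ]
[ -3.28061095 -29.42151563   0.        ]
```

```bash
python3 -c "
from h import *
go(465,386.3,46,173.5)"
```

```text
t 1.75 pos [447.7 382.  205.6] rpy [179.99   0.   173.57] F [0.3 0.4 0.9] gap 93.9 q [ 37.  22.  81.   0.  77. -47.]
wz 0.07 shift mm [-16.7   6.2 159.6] tilt fix tool [0.01 0.   0.  ]
```

Call:
play_rows:
  commands:
    - {"x": -0.0167, "y": 0.0062, "z": 0, "wx": 0, "wy": 0, "wz": 0, "grip": 1}
    - {"x": 0, "y": 0, "z": 0.03, "wx": 0, "wy": 0, "wz": 0, "grip": 1}
    - {"x": 0, "y": 0, "z": 0.04, "wx": 0, "wy": 0, "wz": 0, "grip": 1}
    - {"x": 0, "y": 0, "z": 0.04, "wx": 0, "wy": 0, "wz": 0, "grip": 1}
    - {"x": 0, "y": 0, "z": 0.025, "wx": 0, "wy": 0, "wz": 0, "grip": 1}
    - {"x": 0, "y": 0, "z": 0.015, "wx": 0, "wy": 0, "wz": 0, "grip": 1}
    - {"x": 0, "y": 0, "z": 0.009, "wx": 0, "wy": 0, "wz": 0, "grip": 1}
    - {"x": 0, "y": 0, "z": 0, "wx": 0, "wy": 0, "wz": 0, "grip": 1}
    - {"x": 0, "y": 0, "z": 0, "wx": 0, "wy": 0, "wz": 0, "grip": 1}

```text
clock: 2.88
eef_pos: [466.0, 386.1, 47.4]
eef_rot: [3.141, 0.001, 3.028]
wrist_force: [-0.3, -0.5, -0.4]
finger_gap: 94.3
```

```bash
python3 -c "
from h import *
wsnap('w3');go(465,386.3,46,173.5)"
```

```text
t 2.88 pos [466.  386.1  47.4] rpy [1.7995e+02 6.0000e-02 1.7351e+02] F [-0.3 -0.5 -0.4] gap 94.3 q [ 36.  34.  86.  -0.  60. -47.]
t 2.92 pos [466.  386.   47.3] rpy [1.7995e+02 6.0000e-02 1.7351e+02] F [ 0.2 -0.1  0.5] gap 93.8 q [ 36.  34.  86.   0.  60. -47.]
wz 0.01 shift mm [1.  0.2 1.3] tilt fix tool [0.05 0.06 0.  ]
```

View pics/w3.png

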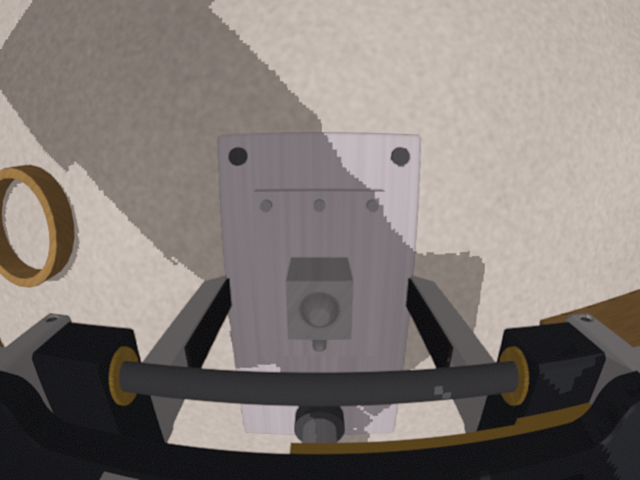

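The hub (319,311) sits centred between the fingers. I'll close the gripper.

Call:
play_rows:
  squeeze: 40
  commands:
    - {"x": 0, "y": 0, "z": 0, "wx": 0, "wy": 0, "wz": 0, "grip": 0.6}
    - {"x": 0, "y": 0, "z": 0, "wx": 0, "wy": 0, "wz": 0, "grip": 0.4}
    - {"x": 0, "y": 0, "z": 0, "wx": 0, "wy": 0, "wz": 0, "grip": 0.25}
    - {"x": 0, "y": 0, "z": 0, "wx": 0, "wy": 0, "wz": 0, "grip": 0.1}
    - {"x": 0, "y": 0, "z": 0, "wx": 0, "wy": 0, "wz": 0, "grip": 0.1}
    - {"x": 0, "y": 0, "z": 0, "wx": 0, "wy": 0, "wz": 0, "grip": 0.1}
    - {"x": 0, "y": 0, "z": 0, "wx": 0, "wy": 0, "wz": 0, "grip": 0.1}

```text
clock: 3.8
eef_pos: [465.7, 385.8, 46.5]
eef_rot: [3.141, 0.0, 3.028]
wrist_force: [0.6, 0.6, -0.1]
finger_gap: 29.6
```

```bash
python3 -c "
from h import *
st()"
```

```text
t 3.8 pos [465.7 385.8  46.5] rpy [1.7999e+02 1.0000e-02 1.7351e+02] F [ 0.6  0.6 -0.1] gap 29.6 q [ 36.  34.  86.   0.  60. -47.]
```

Call:
play_rows:
  commands:
    - {"x": 0, "y": 0, "z": -0.004, "wx": 0, "wy": 0, "wz": 0, "grip": 0.1}
    - {"x": 0, "y": 0, "z": -0.008, "wx": 0, "wy": 0, "wz": 0, "grip": 0.1}
    - {"x": 0, "y": 0, "z": -0.01, "wx": 0, "wy": 0, "wz": 0, "grip": 0.1}

```text
clock: 4.18
eef_pos: [465.6, 385.6, 69.0]
eef_rot: [-3.141, -0.0, 3.028]
wrist_force: [-0.5, -0.1, -3.7]
finger_gap: 29.8
```

Call:
play_rows:
  commands:
    - {"x": 0, "y": 0, "z": -0.02, "wx": 0, "wy": 0, "wz": 0, "grip": 0.1}
    - {"x": 0, "y": 0, "z": -0.025, "wx": 0, "wy": 0, "wz": 0, "grip": 0.1}
    - {"x": 0, "y": 0, "z": -0.02, "wx": 0, "wy": 0, "wz": 0, "grip": 0.1}
    - {"x": 0, "y": 0, "z": -0.006, "wx": 0, "wy": 0, "wz": 0, "grip": 0.1}
    - {"x": 0, "y": 0, "z": 0, "wx": 0, "wy": 0, "wz": 0, "grip": 0.1}

```text
clock: 4.8
eef_pos: [465.6, 385.7, 139.5]
eef_rot: [3.142, 0.0, 3.028]
wrist_force: [-0.1, -0.4, -4.1]
finger_gap: 29.5
```

```bash
python3 -c "
from h import *
wsnap('w4');go(599,-3.5,140,173.5)"
```

```text
t 4.8 pos [465.6 385.7 139.5] rpy [1.800e+02 1.000e-02 1.735e+02] F [-0.1 -0.4 -4.1] gap 29.5 q [ 36.  27.  82.  -0.  71. -47.]
t 4.85 pos [465.4 385.5 138.8] rpy [-1.7996e+02 -4.0000e-02  1.7351e+02] F [-0.4  0.8 -4.6] gap 29.8 q [ 36.  27.  82.  -0.  71. -47.]
wz 0.01 shift mm [-176.8 -371.4   -1.2] tilt fix tool [-0.04 -0.04  0.  ]
```

View pics/w4.png

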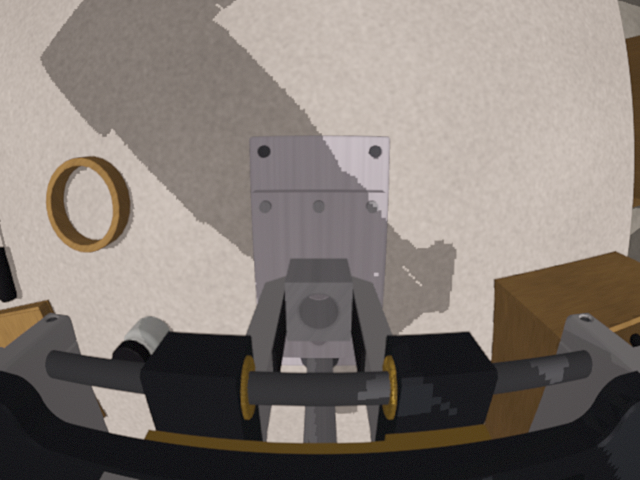

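The plate is off the shaft and held level in the gripper (hub ≈(319,310)). I'll carry it to the tray.

Call:
play_rows:
  commands:
    - {"x": -0.0089, "y": -0.0186, "z": 0, "wx": 0, "wy": 0, "wz": 0, "grip": 0.1}
    - {"x": -0.0142, "y": -0.0297, "z": 0, "wx": 0, "wy": 0, "wz": 0, "grip": 0.1}
    - {"x": -0.0159, "y": -0.0334, "z": 0, "wx": 0, "wy": 0, "wz": 0, "grip": 0.1}
    - {"x": -0.0159, "y": -0.0334, "z": 0, "wx": 0, "wy": 0, "wz": 0, "grip": 0.1}
    - {"x": -0.0159, "y": -0.0334, "z": 0, "wx": 0, "wy": 0, "wz": 0, "grip": 0.1}
    - {"x": -0.0159, "y": -0.0334, "z": 0, "wx": 0, "wy": 0, "wz": 0, "grip": 0.1}
    - {"x": -0.0159, "y": -0.0334, "z": 0, "wx": 0, "wy": 0, "wz": 0, "grip": 0.1}
    - {"x": -0.0159, "y": -0.0334, "z": 0, "wx": 0, "wy": 0, "wz": 0, "grip": 0.1}
    - {"x": -0.0159, "y": -0.0334, "z": 0, "wx": 0, "wy": 0, "wz": 0, "grip": 0.1}
    - {"x": -0.0159, "y": -0.0334, "z": 0, "wx": 0, "wy": 0, "wz": 0, "grip": 0.1}
    - {"x": -0.0142, "y": -0.0297, "z": 0, "wx": 0, "wy": 0, "wz": 0, "grip": 0.1}
    - {"x": -0.0089, "y": -0.0186, "z": 0, "wx": 0, "wy": 0, "wz": 0, "grip": 0.1}
    - {"x": -0.0035, "y": -0.0074, "z": 0, "wx": 0, "wy": 0, "wz": 0, "grip": 0.1}
    - {"x": 0, "y": 0, "z": 0, "wx": 0, "wy": 0, "wz": -5.7, "grip": 0.1}
    - {"x": 0, "y": 0, "z": 0, "wx": 0, "wy": 0, "wz": -5.7, "grip": 0.1}
    - {"x": 0, "y": 0, "z": 0, "wx": 0, "wy": 0, "wz": 0, "grip": 0.1}

```text
clock: 6.85
eef_pos: [599.2, -2.5, 139.3]
eef_rot: [3.141, -0.0, -3.056]
wrist_force: [-0.3, 0.9, -4.2]
finger_gap: 30.1
```

```bash
python3 -c "
from h import *
wsnap('w5');go(599,-3.5,22,-175)"
```

```text
t 6.85 pos [599.2  -2.5 139.3] rpy [ 1.7999e+02 -2.0000e-02 -1.7508e+02] F [-0.3  0.9 -4.2] gap 30.1 q [ -4.  27.  83.   0.  70. -99.]
t 6.9 pos [599.3  -2.5 139.4] rpy [ 1.7999e+02 -1.0000e-02 -1.7518e+02] F [ 0.8 -0.7 -3.9] gap 30.2 q [ -4.  27.  83.   0.  70. -99.]
wz -0.18 shift mm [  0.4  -0.9 117.4] tilt fix tool [ 0.01 -0.01 -0.  ]
```

View pics/w5.png

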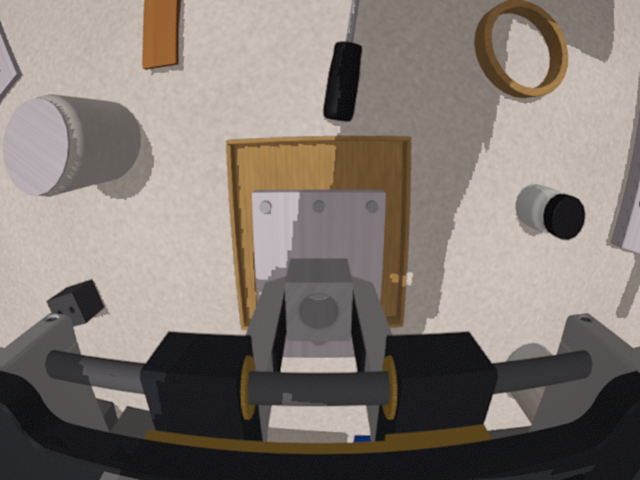

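The plate sits square and centred over the tray (its rear corners are at (228,142) and (410,138)). Now I'll lower it.

Call:
play_rows:
  commands:
    - {"x": 0, "y": 0, "z": 0.02, "wx": 0, "wy": 0, "wz": 0, "grip": 0.1}
    - {"x": 0, "y": 0, "z": 0.03, "wx": 0, "wy": 0, "wz": 0, "grip": 0.1}
    - {"x": 0, "y": 0, "z": 0.03, "wx": 0, "wy": 0, "wz": 0, "grip": 0.1}
    - {"x": 0, "y": 0, "z": 0.02, "wx": 0, "wy": 0, "wz": 0, "grip": 0.1}
    - {"x": 0, "y": 0, "z": 0.01, "wx": 0, "wy": 0, "wz": 0, "grip": 0.1}
    - {"x": 0, "y": 0, "z": 0.003, "wx": 0, "wy": 0, "wz": 0, "grip": 0.1}
    - {"x": 0, "y": 0, "z": 0.002, "wx": 0, "wy": 0, "wz": 0, "grip": 0.1}
    - {"x": 0, "y": 0, "z": 0.001, "wx": 0, "wy": 0, "wz": 0, "grip": 0.1}
    - {"x": 0, "y": 0, "z": 0, "wx": 0, "wy": 0, "wz": 0, "grip": 0.1}

```text
clock: 8.02
eef_pos: [599.6, -3.1, 23.8]
eef_rot: [-3.142, 0.001, -3.056]
wrist_force: [1.0, 0.1, -3.6]
finger_gap: 29.7
```

Call:
play_rows:
  commands:
    - {"x": 0, "y": 0, "z": 0.001, "wx": 0, "wy": 0, "wz": 0, "grip": 0.1}
    - {"x": 0, "y": 0, "z": 0.001, "wx": 0, "wy": 0, "wz": 0, "grip": 0.1}
    - {"x": 0, "y": 0, "z": 0.001, "wx": 0, "wy": 0, "wz": 0, "grip": 0.1}
    - {"x": 0, "y": 0, "z": 0, "wx": 0, "wy": 0, "wz": 0, "grip": 0.1}

```text
clock: 8.52
eef_pos: [599.5, -3.1, 20.5]
eef_rot: [-3.142, 0.0, -3.056]
wrist_force: [-0.2, 0.1, -2.5]
finger_gap: 29.3
```

Call:
play_rows:
  commands:
    - {"x": 0, "y": 0, "z": 0.0005, "wx": 0, "wy": 0, "wz": 0, "grip": 0.1}
    - {"x": 0, "y": 0, "z": 0.0005, "wx": 0, "wy": 0, "wz": 0, "grip": 0.1}
    - {"x": 0, "y": 0, "z": 0, "wx": 0, "wy": 0, "wz": 0, "grip": 0.1}

```text
clock: 8.9
eef_pos: [599.5, -3.1, 20.5]
eef_rot: [-3.142, 0.0, -3.056]
wrist_force: [-6.4, -0.1, 9.2]
finger_gap: 29.6
```

Contact is confirmed at +9 N. I'll release and rise.

Call:
play_rows:
  commands:
    - {"x": 0, "y": 0, "z": -0.0005, "wx": 0, "wy": 0, "wz": 0, "grip": 0.1}
    - {"x": 0, "y": 0, "z": 0, "wx": 0, "wy": 0, "wz": 0, "grip": 0.4}
    - {"x": 0, "y": 0, "z": 0, "wx": 0, "wy": 0, "wz": 0, "grip": 0.6}
    - {"x": 0, "y": 0, "z": 0, "wx": 0, "wy": 0, "wz": 0, "grip": 0.6}
    - {"x": 0, "y": 0, "z": -0.02, "wx": 0, "wy": 0, "wz": 0, "grip": 0.6}
    - {"x": 0, "y": 0, "z": -0.04, "wx": 0, "wy": 0, "wz": 0, "grip": 0.6}
    - {"x": 0, "y": 0, "z": -0.05, "wx": 0, "wy": 0, "wz": 0, "grip": 0.8}
    - {"x": 0, "y": 0, "z": -0.05, "wx": 0, "wy": 0, "wz": 0, "grip": 1}
    - {"x": 0, "y": 0, "z": -0.025, "wx": 0, "wy": 0, "wz": 0, "grip": 1}
    - {"x": 0, "y": 0, "z": 0, "wx": 0, "wy": 0, "wz": 0, "grip": 1}

```text
clock: 10.15
eef_pos: [600.1, -3.1, 208.0]
eef_rot: [-3.141, 0.005, -3.056]
wrist_force: [0.4, 0.2, -1.3]
finger_gap: 92.4
```

```bash
python3 -c "
from h import *
wsnap('w6');go(433,-391,205,35)"
```

```text
t 10.15 pos [600.1  -3.1 208. ] rpy [-179.96    0.27 -175.09] F [ 0.4  0.2 -1.3] gap 92.4 q [ -4.  23.  79.  -0.  78. -99.]
t 10.2 pos [599.5  -3.1 205.9] rpy [-1.7999e+02  9.0000e-02 -1.7509e+02] F [ 0.7 -0.7 -0.1] gap 93.4 q [ -4.  23.  79.   0.  78. -99.]
wz 149.91 shift mm [-358.9  222.3    0.9] tilt fix tool [-0.01  0.09 -0.  ]
```

View pics/w6.png

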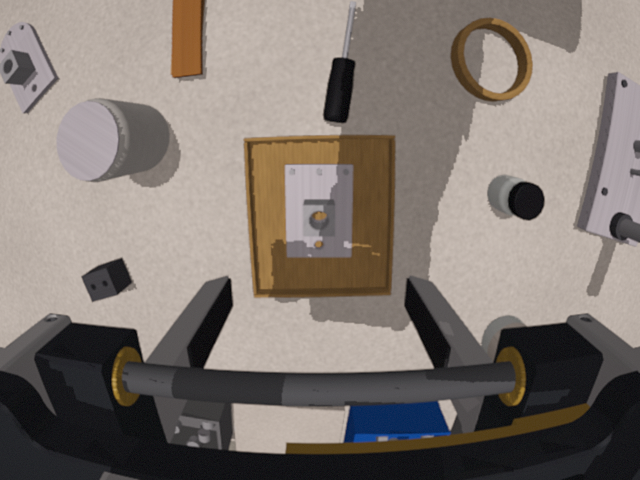

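The old plate lies flat inside the tray (hub ≈(319,217)). Next I'll turn to the seating yaw and look at the empty fixture, then fetch the new plate.

Call:
play_rows:
  commands:
    - {"x": 0, "y": 0, "z": -0.005, "wx": 0, "wy": 0, "wz": 10.6, "grip": 1}
    - {"x": 0, "y": 0, "z": -0.005, "wx": 0, "wy": 0, "wz": 10.6, "grip": 1}
    - {"x": 0, "y": 0, "z": 0, "wx": 0, "wy": 0, "wz": 10.6, "grip": 1}
    - {"x": 0, "y": 0, "z": 0, "wx": 0, "wy": 0, "wz": 10.6, "grip": 1}
    - {"x": 0, "y": 0, "z": 0, "wx": 0, "wy": 0, "wz": 10.6, "grip": 1}
    - {"x": 0, "y": 0, "z": 0, "wx": 0, "wy": 0, "wz": 10.6, "grip": 1}
    - {"x": 0, "y": 0, "z": 0, "wx": 0, "wy": 0, "wz": 10.6, "grip": 1}
    - {"x": 0, "y": 0, "z": 0, "wx": 0, "wy": 0, "wz": 10.6, "grip": 1}
    - {"x": 0, "y": 0, "z": 0, "wx": 0, "wy": 0, "wz": 10.6, "grip": 1}
    - {"x": 0, "y": 0, "z": 0, "wx": 0, "wy": 0, "wz": 10.6, "grip": 1}
    - {"x": 0, "y": 0, "z": 0, "wx": 0, "wy": 0, "wz": 10.6, "grip": 1}
    - {"x": 0, "y": 0, "z": 0, "wx": 0, "wy": 0, "wz": 10.6, "grip": 1}
    - {"x": 0, "y": 0, "z": 0, "wx": 0, "wy": 0, "wz": 10.6, "grip": 1}
    - {"x": 0, "y": 0, "z": 0, "wx": 0, "wy": 0, "wz": 10.6, "grip": 1}
    - {"x": 0, "y": 0, "z": 0, "wx": 0, "wy": 0, "wz": 10.6, "grip": 1}
    - {"x": 0, "y": 0, "z": 0, "wx": 0, "wy": 0, "wz": 10.6, "grip": 1}
    - {"x": 0, "y": 0, "z": 0, "wx": 0, "wy": 0, "wz": 10.6, "grip": 1}
    - {"x": 0, "y": 0, "z": 0, "wx": 0, "wy": 0, "wz": 10.6, "grip": 1}
    - {"x": 0, "y": 0, "z": 0, "wx": 0, "wy": 0, "wz": 0, "grip": 1}

```text
clock: 12.58
eef_pos: [599.0, -3.0, 213.7]
eef_rot: [3.142, 0.002, -0.102]
wrist_force: [-0.4, 0.1, 0.0]
finger_gap: 94.3
```

```bash
python3 -c "
from h import *
go(465,386,205,-6.45)"
```

```text
t 12.57 pos [599.   -3.  213.7] rpy [ 1.80e+02  1.20e-01 -5.83e+00] F [-0.4  0.1  0. ] gap 94.3 q [-4. 23. 78.  0. 79. 92.]
wz 0.62 shift mm [-176.8 -371.5    8.7] tilt fix tool [0.   0.12 0.  ]
```

Call:
play_rows:
  commands:
    - {"x": -0.0089, "y": -0.0186, "z": 0, "wx": 0, "wy": 0, "wz": 0.6, "grip": 1}
    - {"x": -0.0142, "y": -0.0297, "z": 0, "wx": 0, "wy": 0, "wz": 0, "grip": 1}
    - {"x": -0.0159, "y": -0.0334, "z": 0, "wx": 0, "wy": 0, "wz": 0, "grip": 1}
    - {"x": -0.0159, "y": -0.0334, "z": 0, "wx": 0, "wy": 0, "wz": 0, "grip": 1}
    - {"x": -0.0159, "y": -0.0334, "z": 0, "wx": 0, "wy": 0, "wz": 0, "grip": 1}
    - {"x": -0.0159, "y": -0.0334, "z": 0, "wx": 0, "wy": 0, "wz": 0, "grip": 1}
    - {"x": -0.0159, "y": -0.0334, "z": 0, "wx": 0, "wy": 0, "wz": 0, "grip": 1}
    - {"x": -0.0159, "y": -0.0334, "z": 0, "wx": 0, "wy": 0, "wz": 0, "grip": 1}
    - {"x": -0.0159, "y": -0.0334, "z": 0, "wx": 0, "wy": 0, "wz": 0, "grip": 1}
    - {"x": -0.0159, "y": -0.0334, "z": 0, "wx": 0, "wy": 0, "wz": 0, "grip": 1}
    - {"x": -0.0142, "y": -0.0297, "z": 0, "wx": 0, "wy": 0, "wz": 0, "grip": 1}
    - {"x": -0.0089, "y": -0.0186, "z": 0, "wx": 0, "wy": 0, "wz": 0, "grip": 1}
    - {"x": -0.0035, "y": -0.0074, "z": 0, "wx": 0, "wy": 0, "wz": 0, "grip": 1}
    - {"x": 0, "y": 0, "z": 0, "wx": 0, "wy": 0, "wz": 0, "grip": 1}
    - {"x": 0, "y": 0, "z": 0, "wx": 0, "wy": 0, "wz": 0, "grip": 1}

```text
clock: 14.45
eef_pos: [465.9, 384.9, 215.0]
eef_rot: [3.141, -0.0, -0.114]
wrist_force: [0.3, 0.5, 0.6]
finger_gap: 93.5
```

```bash
python3 -c "
from h import *
wsnap('w7')
p=cv2.imread('pics/w7.png')
cv2.imwrite('pics/c7.png',cv2.resize(cv2.convertScaleAbs(p[160:360,220:420],alpha=1.4),None,fx=3,fy=3,interpolation=2))"
```

```text
t 14.45 pos [465.9 384.9 215. ] rpy [179.99  -0.    -6.52] F [0.3 0.5 0.6] gap 93.5 q [ 36.  24.  77.  -0.  79. 133.]
```

View pics/w7.png

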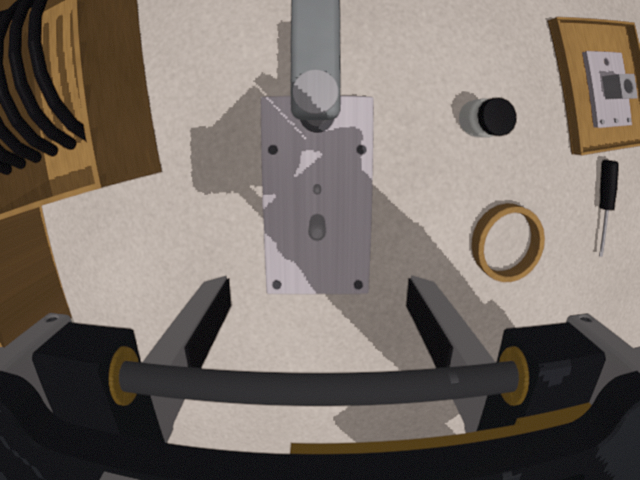

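View pics/c7.png

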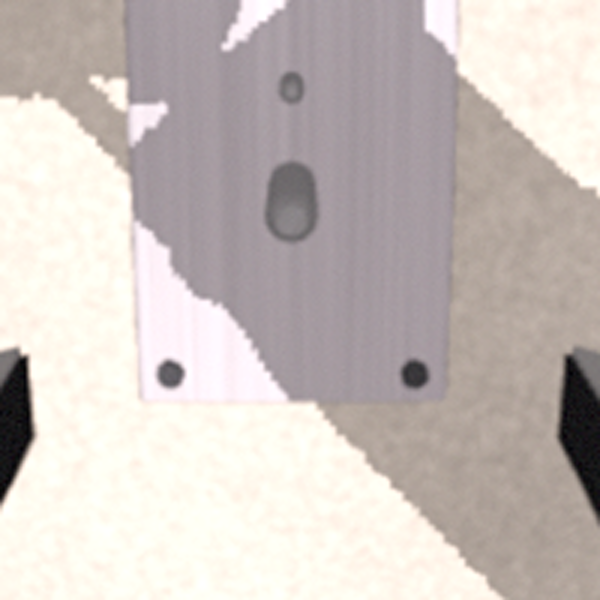

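The empty fixture is clear: shaft top ≈(317,232), pin ≈(317,190), and bolt holes at (273,149), (361,149), (277,285) and (358,285).

```bash
python3 -c "
from h import *
s=wl('w7')
sh=won(316.9,232,80,s);pn=won(316.9,190,52,s);print(sh,pn,np.hypot(*(pn-sh)[:2]))
H=[won(u,v,30,s) for u,v in((272.8,149),(361.3,149),(276.4,284.5),(357.9,284.5))];print(np.round(H,1))
for i,j in((0,2),(1,3)):
  e=H[i]-H[j];print(np.hypot(*e[:2]),np.degrees(np.arctan2(e[1],e[0])))
print('holes mean w7',np.mean(H,0))
s2=wl('w2');H2=[won(u,v,30,s2) for u,v in((280,167),(370.5,167.5),(283.5,303),(365.5,303))];print('w2',np.mean(H2,0))
go(433,-391,213,35)
"
```

```text
[465.61267352 385.52950199  80.        ] [498.66899394 381.84204789  52.        ] 33.26135351422949
[[541.4 420.5  30. ]
 [531.6 334.5  30. ]
 [400.8 436.4  30. ]
 [391.1 350.3  30. ]]
141.44984149134586 -6.481565216772495
141.41520360970563 -6.4128354406402845
holes mean w7 [466.23550302 385.41201515  30.        ]
w2 [465.39848183 387.41785853  30.        ]
t 14.5 pos [465.9 384.9 215. ] rpy [180.    -0.    -6.53] F [-1.1  1.2 -0.1] gap 94.1 q [ 36.  24.  77.  -0.  79. 133.]
wz -41.53 shift mm [-472.   616.7    2. ] tilt fix tool [ 0. -0. -0.]
```

Call:
play_rows:
  commands:
    - {"x": 0, "y": 0, "z": 0, "wx": 0, "wy": 0, "wz": -10.4, "grip": 1}
    - {"x": 0, "y": 0, "z": 0, "wx": 0, "wy": 0, "wz": -10.4, "grip": 1}
    - {"x": 0, "y": 0, "z": 0, "wx": 0, "wy": 0, "wz": -10.4, "grip": 1}
    - {"x": 0, "y": 0, "z": 0, "wx": 0, "wy": 0, "wz": -10.3, "grip": 1}
    - {"x": -0.0142, "y": 0.0185, "z": 0, "wx": 0, "wy": 0, "wz": 0, "grip": 1}
    - {"x": -0.0236, "y": 0.0308, "z": 0, "wx": 0, "wy": 0, "wz": 0, "grip": 1}
    - {"x": -0.033, "y": 0.0432, "z": 0, "wx": 0, "wy": 0, "wz": 0, "grip": 1}
    - {"x": -0.033, "y": 0.0432, "z": 0, "wx": 0, "wy": 0, "wz": 0, "grip": 1}
    - {"x": -0.033, "y": 0.0432, "z": 0, "wx": 0, "wy": 0, "wz": 0, "grip": 1}
    - {"x": -0.033, "y": 0.0432, "z": 0, "wx": 0, "wy": 0, "wz": 0, "grip": 1}
    - {"x": -0.033, "y": 0.0432, "z": 0, "wx": 0, "wy": 0, "wz": 0, "grip": 1}
    - {"x": -0.033, "y": 0.0432, "z": 0, "wx": 0, "wy": 0, "wz": 0, "grip": 1}
    - {"x": -0.033, "y": 0.0432, "z": 0, "wx": 0, "wy": 0, "wz": 0, "grip": 1}
    - {"x": -0.033, "y": 0.0432, "z": 0, "wx": 0, "wy": 0, "wz": 0, "grip": 1}
    - {"x": -0.033, "y": 0.0432, "z": 0, "wx": 0, "wy": 0, "wz": 0, "grip": 1}
    - {"x": -0.033, "y": 0.0432, "z": 0, "wx": 0, "wy": 0, "wz": 0, "grip": 1}
    - {"x": -0.033, "y": 0.0432, "z": 0, "wx": 0, "wy": 0, "wz": 0, "grip": 1}
    - {"x": -0.033, "y": 0.0432, "z": 0, "wx": 0, "wy": 0, "wz": 0, "grip": 1}
    - {"x": -0.0236, "y": 0.0308, "z": 0, "wx": 0, "wy": 0, "wz": 0, "grip": 1}
    - {"x": -0.0142, "y": 0.0185, "z": 0, "wx": 0, "wy": 0, "wz": 0, "grip": 1}

```text
clock: 17.0
eef_pos: [432.1, -392.5, 214.8]
eef_rot: [-3.142, 0.0, 0.609]
wrist_force: [-0.3, -0.5, 0.4]
finger_gap: 93.9
```

Call:
play_rows:
  commands:
    - {"x": 0, "y": 0, "z": 0.03, "wx": 0, "wy": 0, "wz": 0, "grip": 1}
    - {"x": 0, "y": 0, "z": 0, "wx": 0, "wy": 0, "wz": 0, "grip": 1}
    - {"x": 0, "y": 0, "z": 0, "wx": 0, "wy": 0, "wz": 0, "grip": 1}

```text
clock: 17.38
eef_pos: [433.2, -390.4, 186.1]
eef_rot: [3.141, -0.0, 0.611]
wrist_force: [0.5, 0.5, -0.1]
finger_gap: 93.9
```

```bash
python3 -c "
from h import *
wsnap('w8')"
```

```text
t 17.38 pos [ 433.2 -390.4  186.1] rpy [ 1.7994e+02 -1.0000e-02  3.5010e+01] F [ 0.5  0.5 -0.1] gap 93.9 q [-46.  22.  83.   0.  75.   9.]
```

View pics/w8.png

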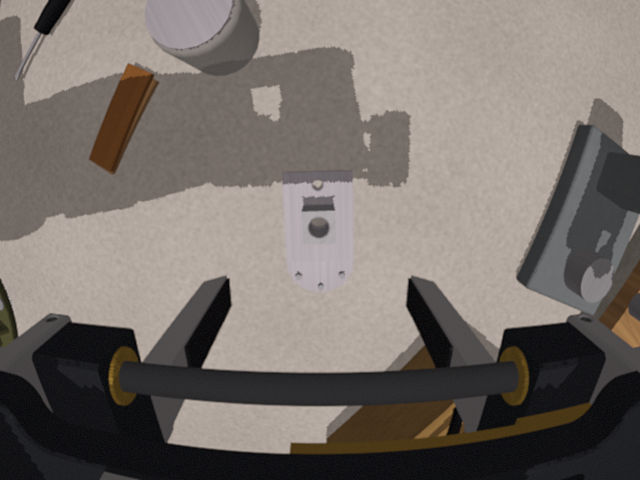

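```bash
python3 -c "
from h import *
p=cv2.imread('pics/w8.png')
cv2.imwrite('pics/c8.png',cv2.resize(cv2.convertScaleAbs(p[165:295,270:370],alpha=1.0),None,fx=4.5,fy=4.5,interpolation=2))"
```

```text
(no output)
```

View pics/c8.png

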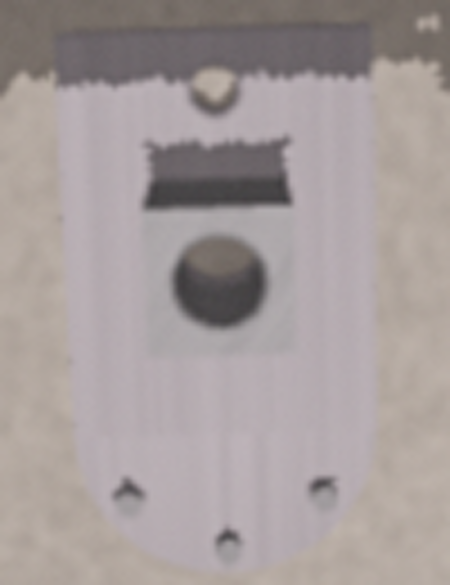

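The new plate is almost square to the tool. Its bore is ≈(318.5,227), its pin hole ≈(317,185) and its front corners are ≈(283,172) and (352,170).

```bash
python3 -c "
from h import *
s=wl('w8')
W=lambda a,b,z:won(270+a/4.5-.4,165+b/4.5-.4,z,s)
b=W(220,281,44);h=W(214,91,10);hc=np.mean([W(*q,44) for q in((143,207),(292,207),(296,355),(148,355))],0);print('bore',b,'hubc',hc,'hole',h)
e=h-b;print('yaw hole',np.hypot(*e[:2]),np.degrees(np.arctan2(e[1],e[0])))
c=[W(58,35,10),W(370,25,10)];e=c[0]-c[1];print('front',np.hypot(*e[:2]),np.degrees(np.arctan2(e[1],e[0]))-90)
m=(c[0]+c[1])/2-b;print(np.hypot(*m[:2]),np.degrees(np.arctan2(m[1],m[0])))
st_=[W(128,488,14),W(323,488,14)];e=st_[0]-st_[1];print('studs',np.hypot(*e[:2]),np.degrees(np.arctan2(e[1],e[0]))-90)
q=[W(*q,44) for q in((143,207),(292,207),(296,355),(148,355))]
for i,j,o in((0,1,90),(3,2,90),(3,0,0),(2,1,0)):
  e=q[j]-q[i] if o==0 else q[i]-q[j];print('hub',np.hypot(*e[:2]),np.degrees(np.arctan2(e[1],e[0]))-o)
for i in range(3): pass
L=[W(58,60,10),W(77,420,10)];Rr=[W(370,60,10),W(375,420,10)]
for a in(L,Rr):
  e=a[0]-a[1];print('side',np.degrees(np.arctan2(e[1],e[0])))
# direct wrist vs fixture tool offset
go(b[0],b[1],16.5,36.5)
"
```

```text
bore [ 435.5015583  -390.74001549   44.        ] hubc [ 435.35341929 -390.79173013   44.        ] hole [ 462.44887358 -370.3562845    10.        ]
yaw hole 33.788375066918036 37.10491831463629
front 66.59931827805174 36.89867698040598
47.12317268586565 36.54438331295388
studs 43.89263414016058 35.01634031411544
hub 29.256263829850802 35.05051512585578
hub 29.712703340183808 35.04087568690967
hub 30.220101363356164 36.34692507867914
hub 30.23886731568824 37.211370518480344
side 36.85846992303778
side 37.06474527311934
t 17.43 pos [ 433.4 -390.4  186.3] rpy [ 1.799e+02 -2.000e-02  3.502e+01] F [-0.5 -0.   0.2] gap 93.7 q [-46.  22.  83.  -0.  75.   9.]
wz -1.48 shift mm [  1.5   1.5 169.8] tilt fix tool [ 0.1  -0.02 -0.  ]
```

Call:
play_rows:
  commands:
    - {"x": 0.0015, "y": 0.0015, "z": 0.02, "wx": 0, "wy": 0, "wz": -1.7, "grip": 1}
    - {"x": 0, "y": 0, "z": 0.04, "wx": 0, "wy": 0, "wz": 0, "grip": 1}
    - {"x": 0, "y": 0, "z": 0.04, "wx": 0, "wy": 0, "wz": 0, "grip": 1}
    - {"x": 0, "y": 0, "z": 0.035, "wx": 0, "wy": 0, "wz": 0, "grip": 1}
    - {"x": 0, "y": 0, "z": 0.02, "wx": 0, "wy": 0, "wz": 0, "grip": 1}
    - {"x": 0, "y": 0, "z": 0.01, "wx": 0, "wy": 0, "wz": 0, "grip": 1}
    - {"x": 0, "y": 0, "z": 0.004, "wx": 0, "wy": 0, "wz": 0, "grip": 1}
    - {"x": 0, "y": 0, "z": 0, "wx": 0, "wy": 0, "wz": 0, "grip": 1}
    - {"x": 0, "y": 0, "z": 0, "wx": 0, "wy": 0, "wz": 0, "grip": 1}
    - {"x": 0, "y": 0, "z": 0, "wx": 0, "wy": 0, "wz": 0, "grip": 0.6}
    - {"x": 0, "y": 0, "z": 0, "wx": 0, "wy": 0, "wz": 0, "grip": 0.4}

```text
clock: 18.8
eef_pos: [435.3, -390.7, 16.2]
eef_rot: [3.141, -0.0, 0.641]
wrist_force: [0.2, -0.3, 0.3]
finger_gap: 77.2
```

```bash
python3 -c "
from h import *
wsnap('w9')"
```

```text
t 18.8 pos [ 435.3 -390.7   16.2] rpy [179.98  -0.    36.71] F [ 0.2 -0.3  0.3] gap 77.2 q [-45.  34.  90.   0.  56.   8.]
```

View pics/w9.png

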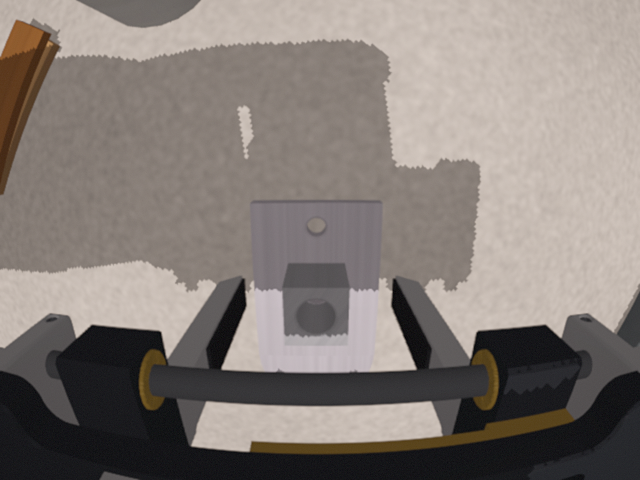

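The hub (316,312) is between the fingers and square to them. I'll close and lift slightly.

Call:
play_rows:
  squeeze: 40
  commands:
    - {"x": 0, "y": 0, "z": 0, "wx": 0, "wy": 0, "wz": 0, "grip": 0.35}
    - {"x": 0, "y": 0, "z": 0, "wx": 0, "wy": 0, "wz": 0, "grip": 0.25}
    - {"x": 0, "y": 0, "z": 0, "wx": 0, "wy": 0, "wz": 0, "grip": 0.1}
    - {"x": 0, "y": 0, "z": 0, "wx": 0, "wy": 0, "wz": 0, "grip": 0.1}
    - {"x": 0, "y": 0, "z": 0, "wx": 0, "wy": 0, "wz": 0, "grip": 0.1}
    - {"x": 0, "y": 0, "z": 0, "wx": 0, "wy": 0, "wz": 0, "grip": 0.1}
    - {"x": 0, "y": 0, "z": -0.005, "wx": 0, "wy": 0, "wz": 0, "grip": 0.1}
    - {"x": 0, "y": 0, "z": -0.02, "wx": 0, "wy": 0, "wz": 0, "grip": 0.1}
    - {"x": 0, "y": 0, "z": -0.035, "wx": 0, "wy": 0, "wz": 0, "grip": 0.1}
    - {"x": 0, "y": 0, "z": -0.04, "wx": 0, "wy": 0, "wz": 0, "grip": 0.1}
    - {"x": 0, "y": 0, "z": -0.035, "wx": 0, "wy": 0, "wz": 0, "grip": 0.1}
    - {"x": 0, "y": 0, "z": -0.01, "wx": 0, "wy": 0, "wz": 0, "grip": 0.1}
    - {"x": 0, "y": 0, "z": 0, "wx": 0, "wy": 0, "wz": 0, "grip": 0.1}
    - {"x": 0, "y": 0, "z": 0, "wx": 0, "wy": 0, "wz": 0, "grip": 0.1}

```text
clock: 20.6
eef_pos: [434.8, -390.2, 159.2]
eef_rot: [-3.139, 0.0, 0.641]
wrist_force: [-0.6, 0.7, -3.2]
finger_gap: 29.6
```

```bash
python3 -c "
from h import *
s=wsnap('w10')
p=cv2.imread('pics/w10.png')
cv2.imwrite('pics/c10.png',cv2.resize(cv2.convertScaleAbs(p[190:360,230:410],alpha=1.4),None,fx=3.3,fy=3.3,interpolation=2))
go(465.5,385.7,162,-6.45)"
```

```text
t 20.6 pos [ 434.8 -390.2  159.2] rpy [-1.7986e+02  2.0000e-02  3.6700e+01] F [-0.6  0.7 -3.2] gap 29.6 q [-45.  24.  84.   0.  72.   8.]
t 20.65 pos [ 434.8 -390.2  159.3] rpy [-1.7986e+02  2.0000e-02  3.6710e+01] F [-0.3  0.6 -2.4] gap 29.8 q [-45.  24.  84.   0.  72.   8.]
wz 43.16 shift mm [ -56.7 -774.5   -2.7] tilt fix tool [-0.14  0.02 -0.  ]
```

View pics/c10.png

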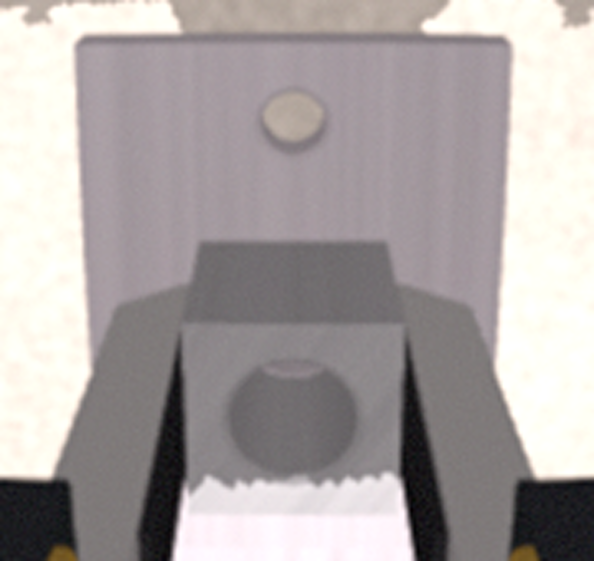

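The plate is held square: bore ≈(318.5,315.4) and pin hole ≈(318.8,225.2) in the wrist frame.

```bash
python3 -c "
from h import *
s=wl('w10');z=s['eef_pos'][2];r=R.from_euler('xyz',s['eef_rot'])
b=won(318.5,315.4,z+27.8,s);h=won(318.8,225.2,z-6.2,s);f=(won(230+77/3.3,190+42/3.3,z-6.2,s),won(230+510/3.3,190+42/3.3,z-6.2,s))
t=lambda P:r.inv().apply(P-s['eef_pos']).round(2)
print(t(b),t(h),t(f[0]),t(f[1]))
s=wl('w7');r=R.from_euler('xyz',s['eef_rot']);print(t(won(316.9,232,80,s)),t(won(316.9,190,52,s)))
s=wl('w8');r=R.from_euler('xyz',s['eef_rot']);print(t(won(318.5,227,44,s)))
"
```

```text
[  0.67   1.16 -27.8 ] [35.06  1.33  6.19] [ 46.97 -32.34   6.27] [47.07 35.11  6.1 ]
[-1.0800e+00  5.0000e-02  1.3496e+02] [ 3.2170e+01 -3.0000e-02  1.6297e+02]
[  1.72   1.46 142.1 ]
```

Call:
play_rows:
  commands:
    - {"x": 0, "y": 0, "z": 0, "wx": -0.1, "wy": 0, "wz": 8.6, "grip": 0.1}
    - {"x": 0, "y": 0, "z": 0, "wx": 0, "wy": 0, "wz": 8.6, "grip": 0.1}
    - {"x": 0, "y": 0, "z": 0, "wx": 0, "wy": 0, "wz": 8.6, "grip": 0.1}
    - {"x": 0, "y": 0, "z": 0, "wx": 0, "wy": 0, "wz": 8.6, "grip": 0.1}
    - {"x": 0, "y": 0, "z": 0, "wx": 0, "wy": 0, "wz": 8.8, "grip": 0.1}

```text
clock: 21.28
eef_pos: [435.0, -390.4, 159.8]
eef_rot: [3.141, 0.0, -0.118]
wrist_force: [-0.6, 0.3, -2.3]
finger_gap: 29.6
```

Call:
play_rows:
  commands:
    - {"x": -0.0017, "y": -0.0232, "z": 0, "wx": 0, "wy": 0, "wz": 0, "grip": 0.1}
    - {"x": -0.0029, "y": -0.0387, "z": 0, "wx": 0, "wy": 0, "wz": 0, "grip": 0.1}
    - {"x": -0.004, "y": -0.0542, "z": 0, "wx": 0, "wy": 0, "wz": 0, "grip": 0.1}
    - {"x": -0.004, "y": -0.0542, "z": 0, "wx": 0, "wy": 0, "wz": 0, "grip": 0.1}
    - {"x": -0.004, "y": -0.0542, "z": 0, "wx": 0, "wy": 0, "wz": 0, "grip": 0.1}
    - {"x": -0.004, "y": -0.0542, "z": 0, "wx": 0, "wy": 0, "wz": 0, "grip": 0.1}
    - {"x": -0.004, "y": -0.0542, "z": 0, "wx": 0, "wy": 0, "wz": 0, "grip": 0.1}
    - {"x": -0.004, "y": -0.0542, "z": 0, "wx": 0, "wy": 0, "wz": 0, "grip": 0.1}
    - {"x": -0.004, "y": -0.0542, "z": 0, "wx": 0, "wy": 0, "wz": 0, "grip": 0.1}
    - {"x": -0.004, "y": -0.0542, "z": 0, "wx": 0, "wy": 0, "wz": 0, "grip": 0.1}
    - {"x": -0.004, "y": -0.0542, "z": 0, "wx": 0, "wy": 0, "wz": 0, "grip": 0.1}
    - {"x": -0.004, "y": -0.0542, "z": 0, "wx": 0, "wy": 0, "wz": 0, "grip": 0.1}
    - {"x": -0.004, "y": -0.0542, "z": 0, "wx": 0, "wy": 0, "wz": 0, "grip": 0.1}
    - {"x": -0.004, "y": -0.0542, "z": 0, "wx": 0, "wy": 0, "wz": 0, "grip": 0.1}
    - {"x": -0.0029, "y": -0.0387, "z": 0, "wx": 0, "wy": 0, "wz": 0, "grip": 0.1}
    - {"x": -0.0017, "y": -0.0232, "z": 0, "wx": 0, "wy": 0, "wz": 0, "grip": 0.1}
    - {"x": 0, "y": 0, "z": 0, "wx": 0, "wy": 0, "wz": 0, "grip": 0.1}
    - {"x": 0, "y": 0, "z": 0, "wx": 0, "wy": 0, "wz": 0, "grip": 0.1}

```text
clock: 23.52
eef_pos: [465.8, 384.3, 159.1]
eef_rot: [3.139, -0.0, -0.114]
wrist_force: [-0.7, -0.2, -3.2]
finger_gap: 29.8
```

```bash
python3 -c "
from h import *
s=wsnap('w11')
go(464.5,386.2,105,-6.45)"
```

```text
t 23.52 pos [465.8 384.3 159.1] rpy [ 1.7986e+02 -1.0000e-02 -6.5100e+00] F [-0.7 -0.2 -3.2] gap 29.8 q [ 36.  26.  81.  -0.  73. 133.]
t 23.57 pos [465.9 384.2 159.4] rpy [ 1.7988e+02 -3.0000e-02 -6.5300e+00] F [ 1.  -0.7 -2. ] gap 30.1 q [ 36.  26.  81.  -0.  73. 133.]
wz -0.08 shift mm [-1.7 -1.8 54.4] tilt fix tool [ 0.12 -0.03 -0.  ]
```

View pics/w11.png

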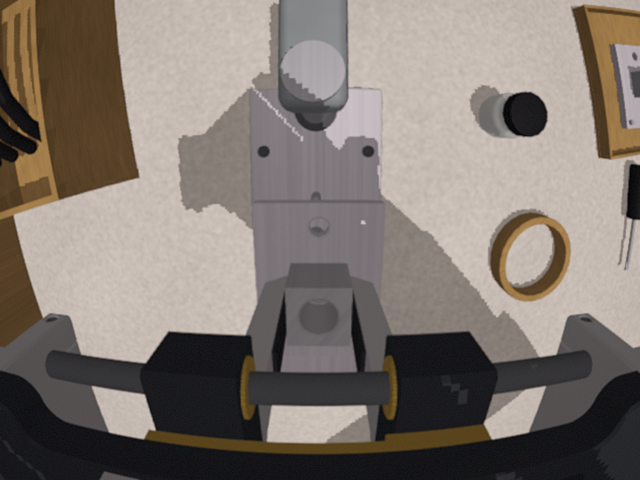

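The plate is about 2 mm right of the fixture's centreline (319 against 316), which agrees with the computed shift. I'll apply it and descend to just above the shaft.

Call:
play_rows:
  commands:
    - {"x": -0.0017, "y": -0.0018, "z": 0.005, "wx": 0.1, "wy": 0, "wz": 0, "grip": 0.1}
    - {"x": 0, "y": 0, "z": 0.02, "wx": 0, "wy": 0, "wz": 0, "grip": 0.1}
    - {"x": 0, "y": 0, "z": 0.02, "wx": 0, "wy": 0, "wz": 0, "grip": 0.1}
    - {"x": 0, "y": 0, "z": 0.01, "wx": 0, "wy": 0, "wz": 0, "grip": 0.1}
    - {"x": 0, "y": 0, "z": 0.004, "wx": 0, "wy": 0, "wz": 0, "grip": 0.1}
    - {"x": 0, "y": 0, "z": 0, "wx": 0, "wy": 0, "wz": 0, "grip": 0.1}
    - {"x": 0, "y": 0, "z": 0, "wx": 0, "wy": 0, "wz": 0, "grip": 0.1}

```text
clock: 24.45
eef_pos: [464.8, 387.2, 101.5]
eef_rot: [-3.14, -0.002, -0.113]
wrist_force: [0.1, -0.2, -2.4]
finger_gap: 29.8
```

```bash
python3 -c "
from h import *
s=wsnap('w12')
go(464.5,386.2,92,-6.45)
p=cv2.imread('pics/w12.png')
cv2.imwrite('pics/c12.png',cv2.resize(cv2.convertScaleAbs(p[130:350,220:420],alpha=1.5),None,fx=2.7,fy=2.7,interpolation=2))"
```

```text
t 24.45 pos [464.8 387.2 101.5] rpy [-1.7994e+02 -1.1000e-01 -6.5000e+00] F [ 0.1 -0.2 -2.4] gap 29.8 q [ 36.  30.  84.  -0.  66. 133.]
t 24.5 pos [464.8 387.2 101.4] rpy [-1.7994e+02 -1.0000e-01 -6.5000e+00] F [ 0.9  0.6 -1.9] gap 29.5 q [ 36.  30.  84.  -0.  66. 133.]
wz -0.05 shift mm [-0.1  1.   9.4] tilt fix tool [-0.06 -0.1   0.  ]
```

View pics/c12.png

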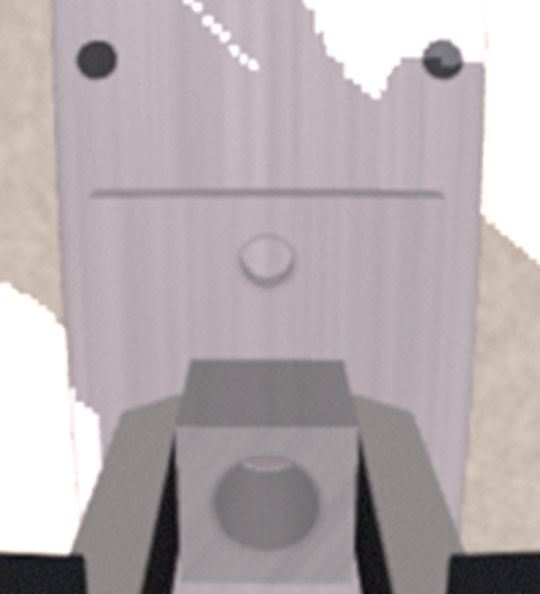

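```bash
python3 -c "
from h import *
i=manip.camera_info('wrist');print(i['intrinsics'][:2,2],i['tool_from_camera'])
s=wl('w10');print(s['eef_rot'],s['eef_pos']);o,d=wray(318.5,315.4,s);r=R.from_euler('xyz',s['eef_rot']);print(r.inv().apply(o-s['eef_pos']),r.inv().apply(d))
"
```

```text
[318.37252449 240.97380256] [[ 1.31864329e-03  9.63637061e-01  2.67211296e-01  7.89886083e+01]
 [ 9.99998580e-01 -9.90396760e-04 -1.36318489e-03  2.07638796e-01]
 [-1.04897028e-03  2.67212714e-01 -9.63636999e-01 -1.80541146e+02]
 [ 0.00000000e+00  0.00000000e+00  0.00000000e+00  1.00000000e+00]]
[-3.13908174e+00  3.21259487e-04  6.40617867e-01] [ 434.77200476 -390.17930033  159.21224198]
[  78.98860832    0.2076388  -180.54114633] [-0.45356104  0.00187367  0.89122325]
```

```bash
python3 -c "
from h import *
for _ in range(4):
  i=manip.camera_info('wrist');T=i['tool_from_camera'];print(T[:3,3].round(2),(T[:3,2]).round(4))
s=wl('w12')
z=s['eef_pos'][2];r=R.from_euler('xyz',s['eef_rot'])
t=lambda P:r.inv().apply(P-s['eef_pos']).round(2)
U=lambda a,b:(220+a/2.7-.3,130+b/2.7-.3)
print('bore',t(won(*U(267,503),z+27.8,s)),'hole',t(won(*U(267,259),z-6.2,s)))
H=[won(*U(96,60),30,s),won(*U(442,60),30,s)];print('bolts',t(H[0]),t(H[1]),'mid',t((H[0]+H[1])/2))
"
```

```text
[  78.99    0.21 -180.54] [ 0.2672 -0.0014 -0.9636]
[  78.99    0.21 -180.54] [ 0.2672 -0.0014 -0.9636]
[  78.99    0.21 -180.54] [ 0.2672 -0.0014 -0.9636]
[  78.99    0.21 -180.54] [ 0.2672 -0.0014 -0.9636]
bore [  0.95   0.57 -27.8 ] hole [35.41  0.57  6.27]
bolts [ 71.72 -42.36  71.71] [71.87 44.65 71.61] mid [71.8   1.14 71.66]
```

The calibration seems to jitter between readings, so I'm using offsets measured within one image. Bore and pin hole read y 0.57 and the bolt mid-line reads 1.14. I'll nudge by that and lower slowly while watching force.

Call:
play_rows:
  commands:
    - {"x": -0.0008, "y": 0.0006, "z": 0, "wx": 0, "wy": -0.1, "wz": 0, "grip": 0.1}
    - {"x": 0, "y": 0, "z": 0.002, "wx": 0, "wy": 0, "wz": 0, "grip": 0.1}
    - {"x": 0, "y": 0, "z": 0.002, "wx": 0, "wy": 0, "wz": 0, "grip": 0.1}
    - {"x": 0, "y": 0, "z": 0.002, "wx": 0, "wy": 0, "wz": 0, "grip": 0.1}
    - {"x": 0, "y": 0, "z": 0.001, "wx": 0, "wy": 0, "wz": 0, "grip": 0.1}
    - {"x": 0, "y": 0, "z": 0, "wx": 0, "wy": 0, "wz": 0, "grip": 0.1}

```text
clock: 25.25
eef_pos: [463.6, 386.6, 93.7]
eef_rot: [-3.141, 0.001, -0.113]
wrist_force: [0.6, -0.4, -2.3]
finger_gap: 29.8
```

Call:
play_rows:
  commands:
    - {"x": 0, "y": 0, "z": 0.001, "wx": 0, "wy": 0, "wz": 0, "grip": 0.1}
    - {"x": 0, "y": 0, "z": 0.001, "wx": 0, "wy": 0, "wz": 0, "grip": 0.1}
    - {"x": 0, "y": 0, "z": 0.001, "wx": 0, "wy": 0, "wz": 0, "grip": 0.1}
    - {"x": 0, "y": 0, "z": 0.001, "wx": 0, "wy": 0, "wz": 0, "grip": 0.1}
    - {"x": 0, "y": 0, "z": 0, "wx": 0, "wy": 0, "wz": 0, "grip": 0.1}

```text
clock: 25.88
eef_pos: [463.6, 386.5, 89.7]
eef_rot: [-3.141, 0.001, -0.113]
wrist_force: [-0.6, 0.3, -3.1]
finger_gap: 30.0
```

```bash
python3 -c "
from h import *
s=wsnap('w13')
p=cv2.imread('pics/w13.png')
cv2.imwrite('pics/c13.png',cv2.resize(cv2.convertScaleAbs(p[130:350,220:420],alpha=1.5),None,fx=2.7,fy=2.7,interpolation=2))"
```

```text
t 25.88 pos [463.6 386.5  89.7] rpy [-1.7998e+02  5.0000e-02 -6.4900e+00] F [-0.6  0.3 -3.1] gap 30.0 q [ 36.  30.  85.   0.  65. 133.]
```

View pics/c13.png

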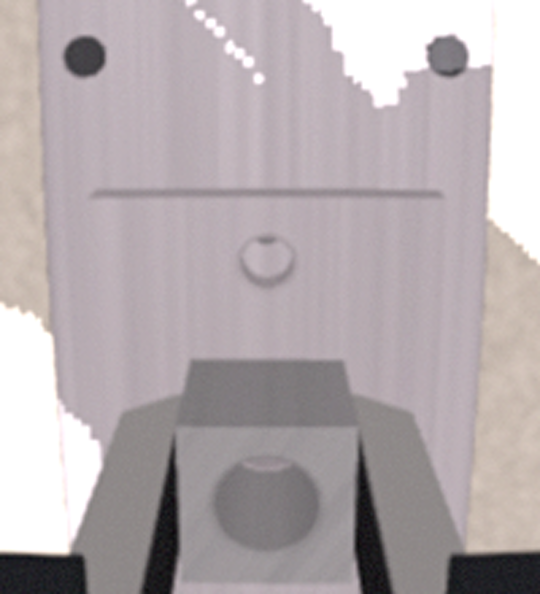

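The bore has passed the shaft's taper without contact force. Through the pin hole the pin shows as a dark sliver at (267,238), centred on the hole, and the bolts (85 and 447, mid-point 266) agree. I'll continue down to just above the pin.

Call:
play_rows:
  commands:
    - {"x": 0, "y": 0, "z": 0.003, "wx": 0, "wy": 0, "wz": 0, "grip": 0.1}
    - {"x": 0, "y": 0, "z": 0.003, "wx": 0, "wy": 0, "wz": 0, "grip": 0.1}
    - {"x": 0, "y": 0, "z": 0.003, "wx": 0, "wy": 0, "wz": 0, "grip": 0.1}
    - {"x": 0, "y": 0, "z": 0, "wx": 0, "wy": 0, "wz": 0, "grip": 0.1}

```text
clock: 26.42
eef_pos: [463.5, 386.5, 80.5]
eef_rot: [-3.142, 0.001, -0.113]
wrist_force: [0.1, 0.2, -1.9]
finger_gap: 30.1
```

Call:
play_rows:
  commands:
    - {"x": 0, "y": 0, "z": 0.003, "wx": 0, "wy": 0, "wz": 0, "grip": 0.1}
    - {"x": 0, "y": 0, "z": 0.003, "wx": 0, "wy": 0, "wz": 0, "grip": 0.1}
    - {"x": 0, "y": 0, "z": 0.002, "wx": 0, "wy": 0, "wz": 0, "grip": 0.1}
    - {"x": 0, "y": 0, "z": 0, "wx": 0, "wy": 0, "wz": 0, "grip": 0.1}

```text
clock: 26.92
eef_pos: [463.6, 386.5, 72.6]
eef_rot: [-3.141, 0.001, -0.113]
wrist_force: [-0.3, -0.6, -2.3]
finger_gap: 29.6
```

```bash
python3 -c "
from h import *
s=wsnap('w14')
p=cv2.imread('pics/w14.png')
cv2.imwrite('pics/c14.png',cv2.resize(cv2.convertScaleAbs(p[170:340,250:390],alpha=1.5),None,fx=3.5,fy=3.5,interpolation=2))"
```

```text
t 26.93 pos [463.6 386.5  72.6] rpy [-1.7999e+02  5.0000e-02 -6.5000e+00] F [-0.3 -0.6 -2.3] gap 29.6 q [ 36.  32.  85.   0.  63. 133.]
```

View pics/c14.png

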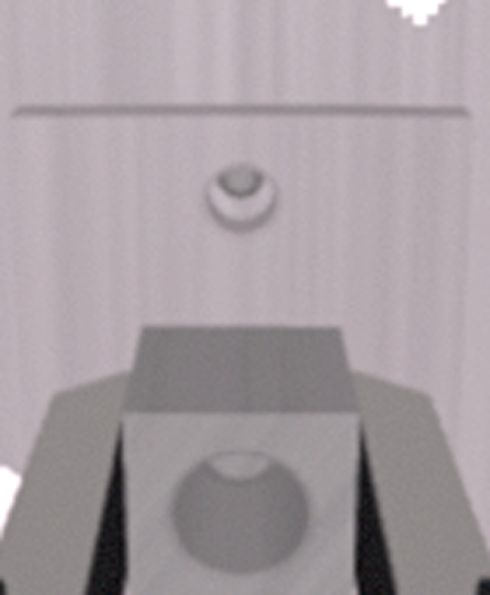

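The pin is centred in the hole laterally ((240,185) against 241), and the shaft is visible in the bore. I'll lower over the pin.

Call:
play_rows:
  commands:
    - {"x": 0, "y": 0, "z": 0.002, "wx": 0, "wy": 0, "wz": 0, "grip": 0.1}
    - {"x": 0, "y": 0, "z": 0.002, "wx": 0, "wy": 0, "wz": 0, "grip": 0.1}
    - {"x": 0, "y": 0, "z": 0.001, "wx": 0, "wy": 0, "wz": 0, "grip": 0.1}
    - {"x": 0, "y": 0, "z": 0.001, "wx": 0, "wy": 0, "wz": 0, "grip": 0.1}
    - {"x": 0, "y": 0, "z": 0, "wx": 0, "wy": 0, "wz": 0, "grip": 0.1}

```text
clock: 27.6
eef_pos: [463.6, 386.6, 66.8]
eef_rot: [-3.141, 0.001, -0.113]
wrist_force: [0.0, -0.0, -2.8]
finger_gap: 29.8
```

Call:
play_rows:
  commands:
    - {"x": 0, "y": 0, "z": 0.001, "wx": 0, "wy": 0, "wz": 0, "grip": 0.1}
    - {"x": 0, "y": 0, "z": 0.001, "wx": 0, "wy": 0, "wz": 0, "grip": 0.1}
    - {"x": 0, "y": 0, "z": 0.001, "wx": 0, "wy": 0, "wz": 0, "grip": 0.1}
    - {"x": 0, "y": 0, "z": 0, "wx": 0, "wy": 0, "wz": 0, "grip": 0.1}

```text
clock: 28.1
eef_pos: [463.6, 386.5, 63.7]
eef_rot: [-3.141, 0.001, -0.113]
wrist_force: [0.5, -0.4, -2.6]
finger_gap: 29.7
```

No contact force, and the plate is past the pin's taper too. On down to the deck.

Call:
play_rows:
  commands:
    - {"x": 0, "y": 0, "z": 0.002, "wx": 0, "wy": 0, "wz": 0, "grip": 0.1}
    - {"x": 0, "y": 0, "z": 0.003, "wx": 0, "wy": 0, "wz": 0, "grip": 0.1}
    - {"x": 0, "y": 0, "z": 0.003, "wx": 0, "wy": 0, "wz": 0, "grip": 0.1}
    - {"x": 0, "y": 0, "z": 0.003, "wx": 0, "wy": 0, "wz": 0, "grip": 0.1}
    - {"x": 0, "y": 0, "z": 0.002, "wx": 0, "wy": 0, "wz": 0, "grip": 0.1}
    - {"x": 0, "y": 0, "z": 0.001, "wx": 0, "wy": 0, "wz": 0, "grip": 0.1}
    - {"x": 0, "y": 0, "z": 0, "wx": 0, "wy": 0, "wz": 0, "grip": 0.1}

```text
clock: 28.98
eef_pos: [463.6, 386.6, 49.8]
eef_rot: [-3.141, 0.001, -0.113]
wrist_force: [-0.8, -0.1, -2.7]
finger_gap: 29.8
```

Call:
play_rows:
  commands:
    - {"x": 0, "y": 0, "z": 0.001, "wx": 0, "wy": 0, "wz": 0, "grip": 0.1}
    - {"x": 0, "y": 0, "z": 0.001, "wx": 0, "wy": 0, "wz": 0, "grip": 0.1}
    - {"x": 0, "y": 0, "z": 0.0005, "wx": 0, "wy": 0, "wz": 0, "grip": 0.1}
    - {"x": 0, "y": 0, "z": 0, "wx": 0, "wy": 0, "wz": 0, "grip": 0.1}

```text
clock: 29.48
eef_pos: [463.6, 386.6, 47.3]
eef_rot: [-3.141, 0.001, -0.113]
wrist_force: [-0.8, -0.7, -2.7]
finger_gap: 29.7
```

Call:
play_rows:
  commands:
    - {"x": 0, "y": 0, "z": 0.0005, "wx": 0, "wy": 0, "wz": 0, "grip": 0.1}
    - {"x": 0, "y": 0, "z": 0.0005, "wx": 0, "wy": 0, "wz": 0, "grip": 0.1}
    - {"x": 0, "y": 0, "z": 0, "wx": 0, "wy": 0, "wz": 0, "grip": 0.1}

```text
clock: 29.85
eef_pos: [463.6, 386.6, 46.3]
eef_rot: [-3.141, 0.001, -0.113]
wrist_force: [0.5, -1.0, -2.0]
finger_gap: 29.7
```

Call:
play_rows:
  commands:
    - {"x": 0, "y": 0, "z": 0.0005, "wx": 0, "wy": 0, "wz": 0, "grip": 0.1}
    - {"x": 0, "y": 0, "z": 0, "wx": 0, "wy": 0, "wz": 0, "grip": 0.1}

```text
clock: 30.1
eef_pos: [463.7, 386.6, 45.9]
eef_rot: [-3.141, 0.001, -0.113]
wrist_force: [-1.1, -0.5, -0.7]
finger_gap: 29.9
```

Call:
play_rows:
  commands:
    - {"x": 0, "y": 0, "z": 0.0005, "wx": 0, "wy": 0, "wz": 0, "grip": 0.1}
    - {"x": 0, "y": 0, "z": 0, "wx": 0, "wy": 0, "wz": 0, "grip": 0.1}

```text
clock: 30.35
eef_pos: [463.7, 386.6, 45.9]
eef_rot: [-3.141, 0.0, -0.113]
wrist_force: [-3.3, -2.3, 5.1]
finger_gap: 30.0
```

Deck contact at TCP z 45.9, which is the expected 30 + 16. I'll release and rise.

Call:
play_rows:
  commands:
    - {"x": 0, "y": 0, "z": 0, "wx": 0, "wy": 0, "wz": 0, "grip": 0.4}
    - {"x": 0, "y": 0, "z": 0, "wx": 0, "wy": 0, "wz": 0, "grip": 0.7}
    - {"x": 0, "y": 0, "z": 0, "wx": 0, "wy": 0, "wz": 0, "grip": 0.7}
    - {"x": 0, "y": 0, "z": 0, "wx": 0, "wy": 0, "wz": 0, "grip": 0.7}
    - {"x": 0, "y": 0, "z": -0.01, "wx": 0, "wy": 0, "wz": 0, "grip": 0.7}
    - {"x": 0, "y": 0, "z": -0.03, "wx": 0, "wy": 0, "wz": 0, "grip": 0.7}
    - {"x": 0, "y": 0, "z": -0.04, "wx": 0, "wy": 0, "wz": 0, "grip": 0.7}
    - {"x": 0, "y": 0, "z": -0.04, "wx": 0, "wy": 0, "wz": 0, "grip": 0.8}
    - {"x": 0, "y": 0, "z": -0.03, "wx": 0, "wy": 0, "wz": 0, "grip": 0.9}
    - {"x": 0, "y": 0, "z": -0.02, "wx": 0, "wy": 0, "wz": 0, "grip": 1}
    - {"x": 0, "y": 0, "z": 0, "wx": 0, "wy": 0, "wz": 0, "grip": 1}
    - {"x": 0, "y": 0, "z": 0, "wx": 0, "wy": 0, "wz": 0, "grip": 1}

```text
clock: 31.85
eef_pos: [463.5, 386.3, 214.5]
eef_rot: [3.141, 0.001, -0.113]
wrist_force: [0.2, -0.2, 0.2]
finger_gap: 93.9
```

```bash
python3 -c "
from h import *
s=wsnap('w15');snap('scene','s15')
p=cv2.imread('pics/w15.png');q=cv2.imread('pics/s15.png')
a=cv2.resize(p[90:320,240:400],None,fx=2.4,fy=2.4);b=cv2.resize(q[190:290,450:540],None,fx=4,fy=4)
c=np.zeros((560,780,3),np.uint8);c[:a.shape[0],:a.shape[1]]=a;c[:400,400:760]=b;cv2.imwrite('pics/c15.png',c)
d=np.load('pics/w15.npz')['d']
"
```

```text
t 31.85 pos [463.5 386.3 214.5] rpy [ 1.7998e+02  8.0000e-02 -6.5000e+00] F [ 0.2 -0.2  0.2] gap 93.9 q [ 36.  24.  77.   0.  79. 133.]
```

View pics/c15.png

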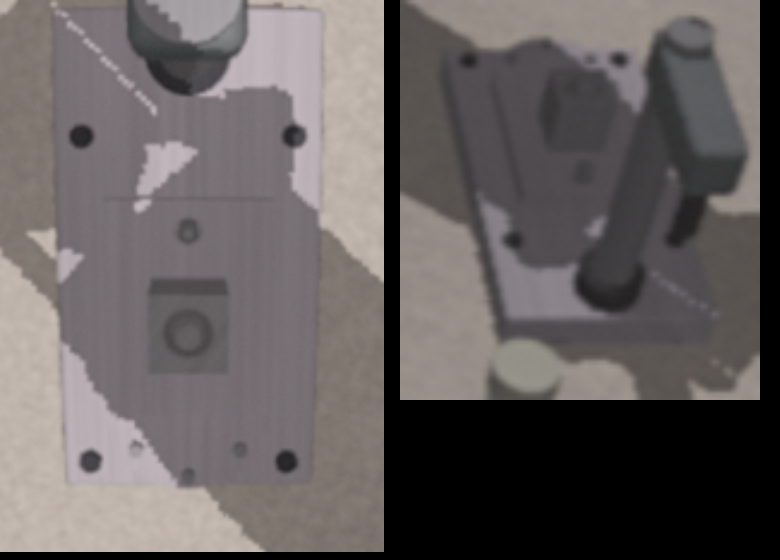

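View pics/s15.png

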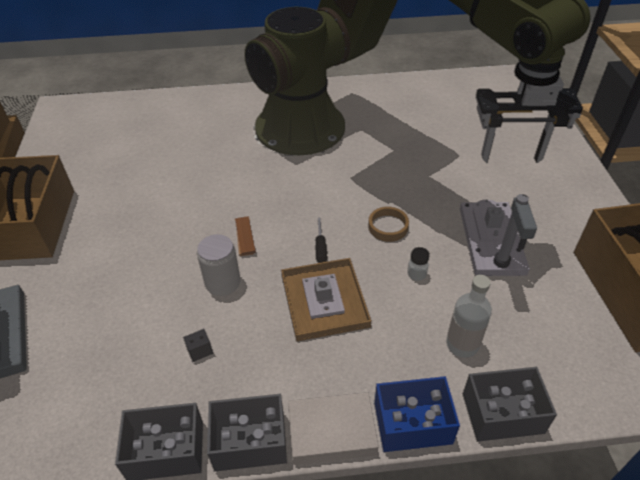

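The shaft shows in the bore and the pin in its hole, the old plate is in the tray, and the bystanders haven't moved. One last check of plate heights from the depth image.

```bash
python3 -c "
from h import *
s=wl('w15');d=np.load('pics/w15.npz')['d']
i=manip.camera_info('wrist');K=np.array(i['intrinsics']);T=np.array(i['tool_from_camera']);r=R.from_euler('xyz',s['eef_rot'])
def P(u,v):
    dx,dy=u-K[0,2],v-K[1,2];rr=np.hypot(dx,dy);th=rr/K[0,0]
    dd=np.median(d[v-1:v+2,u-1:u+2]);c=np.array([dx/rr*np.tan(th)*dd,-dy/rr*np.tan(th)*dd,-dd])
    return (r.apply(T[:3,:3]@c+T[:3,3])+s['eef_pos']).round(1)
U=lambda a,b:(int(240+a/2.4),int(90+b/2.4))
for n,q in dict(deckFL=(75,200),deckFR=(310,200),front=(188,160),pL=(120,230),pR=(255,230),pl=(125,400),pr=(250,400),prear=(188,440),hub=(160,360)).items(): print(n,P(*U(*q)))
"
```

```text
deckFL [515.4 426.5  31.2]
deckFR [504.7 330.8  31.3]
front [526.5 378.8  31. ]
pL [502.4 408.5  41. ]
pR [496.3 355.2  40.8]
pl [431.7 415.7  41.7]
pr [425.6 363.9  41. ]
prear [410.6 391.9  41.1]
hub [455.7 397.6  75.3]
```

The plate top is 10 mm above the deck all over, so it is level and fully home. The gripper is clear of everything.

```bash
python3 -c "
from cell import manip
print(manip.sign_off())"
```

```text
the job is handed in; nothing more can be done
None
```

The changeover is done and handed in at about 32 s of the 72 s allowed.

- **Old plate:** I lifted the square-ended plate straight off the shaft and pin. I lowered it into the tray until it touched the floor (about 9 N), then let go. Later pictures show it flat and centred in the tray.
- **New plate:** I lowered the round-ended plate over the shaft and pin with no sideways contact force. It touched the deck at the expected height, and I pressed it down with only about 5 N before letting go.
- **Last checks:** The shaft shows in the bore and the pin in its hole. Depth readings put the plate top 9.5–10.7 mm above the deck at five spots, so it is level and fully home. The other things on the bench look unmoved in the scene picture, and the gripper is open and well clear.
- **Disagreements:**
    - The scene and top cameras differed by up to about 5 mm at the fixture and the new plate.
    - The wrist camera's calibration read about 2 mm differently between calls.
    - Because of this I lined up the final fit from a single wrist picture and watched the force on the way down.

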